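# Pack a two-layer surface-sampling kit

## Robot

A 6-joint arm with a two-finger parallel gripper is mounted at the origin on a cart in front of the work surface, level with it; the furniture and walls round the work are solid. World frame = base frame: x ahead of the robot, y to its left, z up, the work surface at z = 0. Lengths are in m, angles in rad, forces in N, time in s.
With the tool pointing down it reaches from about 0.425 to 0.95 m from the base axis. Payload 3.5 kg.
Tool frame: the origin (TCP) lies on the mounting face of the last link; the fingertips stand 173 mm ahead of it and the grasp point (between the pads) lies 155 mm ahead of it; z points along the fingers, x is the direction in which the jaws open and shut, and the axes are right-handed (so a half turn about z gives the same grasp; the last joint's range is limited). The gripper opens to 85 mm and grips with 20 to 120 N. Pads are 22 mm wide; open, the fingers measure 114 mm over their backs; the gripper's body (76 mm by 85 mm) begins 54 mm behind the grasp point. The pads swing forward as they close: fully open they stand 13 mm farther back than shut.
Start: joints at [-1.316, 0.286, 1.577, -0, 1.279, -0.15], TCP at [0.266, -0.62, 0.405] pointing down, gripper open.
Joint ranges: [-2.77, 2.77], [-0.9, 2.22], [0.21, 2.48], [-1.53, 4.67], [0.24, 2.81], [-2.84, 2.84]. Speed limits (rad/s): [2.79, 2.79, 3.14, 3.14, 3.14, 3.14].

## Interface

Orientations are given as a unit quaternion [x, y, z, w].
In Python, from plant import get_state, read_camera, sign_off gives the robot as it stands.
- The arm moves only by the shell command python3 -m jog 'ROWS' [FORCE]. ROWS is JSON, a list of rows, each an object of numbers: "grip": the closure, from 0 (fully open) to 1 (shut); "x", "y", "z": the shift along the tool's x, y, z in mm; "rx", "ry", "rz": the turn, a rotation vector about the tool's x, y, z in degrees. A call has 1 to 8 rows; each row shifts and turns the commanded pose from where the row before left it, along the tool's axes as they then stand; what a row does not reach is not made up. A row lasts 1/12 s, in which the tool goes at most 41.7 mm and 7.16 degrees, less where a joint would pass 70% of its speed; a pose out of reach is approached as far as the arm can. A call with a gripper value outside its range is refused whole. The fingers move at their own pace and stop on an object; FORCE is the grip in N (left out, the last holds). Time passes only in rows, so rows that do not move let the fingers close. It gives the time, the measured TCP pose, the force and the opening at its end, in the units of the state.
- get_state(): the state, without advancing time (a new reading comes with each control period).
- read_camera(name): name is "scene" or "top"; returns a dict with "frame" (400x640x3 uint8, red, green, blue), "intrinsics" (3x3 intrinsics, pixels), "R" (3x3) and "t" (3): a world point X has camera coordinates R X + t. Camera axes: x right, y down, z forward; pixel columns grow to the right and rows downward; lengths in m; the calibration is good to about 2 mm. A picture is of the moment at which its call begins. There is no depth.
- sign_off(): hands the job in, once; it reports no verdict.
The state is a dict: "time": time; "qpos": joint angles; "dq": joint speeds; "joint_efforts": joint torques, N m; "eef_pos": TCP position; "tcp_rot": TCP orientation; "contact_force": force on the tool from outside, world axes, zero at the start; "wrist_torque": the same for the moment, N m; "opening": opening from 0.0 (shut) to 1.0 (fully open).
Only numpy, scipy, OpenCV 4.12 (cv2) and the standard library are available. Lean on these libraries where they do the work, as an engineer would, in place of code of your own. Each camera call takes 0.05 s, during which the arm holds its last target.

## Task

Pack the sampling kit box on the bench: stand the specimen cup in the round well and the swab carton in the oblong well in the bottom of the box, keeping the cup upright all the way. When both are home, fit the empty white lift-out tray into the box over them so that it lies level on its ledges, and only then lay the petri dish in the tray's round seat and the timer, display up, in its square seat.

Things in the scene. Friction and masses are not known exactly. Their poses are not given: they have to be found in the camera images.
- cup: Specimen cup standing upright: clear round cup with a label and a wide yellow screw lid; 61 high, body 52 across, lid (top 13 mm) 57 across, 60 g. Origin: centre of its underside; z up. Grip it at the lid or the body. The one on the near, free part of the bench, not any cup behind the analyser.
- carton: Small white and blue folding carton standing on its base, 63 wide (its x) x 102 long (its y) x 70 high, about 150 g, stiff. Origin: centre of its underside; z up. Grip it across the 63 mm side, near the top. The one on the near, free part of the bench, not the cartons at the back.
- dish: Clear/white petri dish lying flat, 60 to 63 across and 12 to 14 high, 20 g. Origin: centre of its underside; z up. Pinch it across the rim.
- timer: White bench timer lying flat, display and buttons up, 60 (its x) x 64 (its y), case 18 high, 22 over the button, 70 g. The one on the near, free part of the bench; a timer at the far right is not meant. Origin: centre of its underside, z up. Grip it by its sides.
- tray: White lift-out tray, on the robot's right at first: shallow pan 142 (its x) x 226 (its y), floor 4 thick, rim 10 high, 220 g. Origin: centre of its underside, z up. A bridge handle spans its middle: round bar 12 thick along the tray's x, 60 long, bar centre 38 above the underside; grip it across the tray's y. It fits the box either way round.
- round_seat (a point): Centre of the tray's round seat, on the tray floor (4 above the underside), 62 from the handle along the tray's +y; axes as the tray. Four dark grey arcs, inside diameter 72, standing 8 above the floor, with finger gaps 30 wide toward +-x and +-y.
- square_seat (a point): Centre of the tray's square seat, on the tray floor, 62 from the handle along the tray's -y; axes as the tray. Four dark grey corner angles, inside 72 x 72, standing 8 above the floor, with finger gaps 35 wide in the middle of each side. The timer fits any quarter turn.
- kit_box: Open grey box, fixed, outside 160 (its x) x 244 (its y) x 98 high, walls 4. Inside both long walls (at +-x) runs a ledge 14 wide, top 84 above the bench, that carries the tray (long side along the box's long side, about 5 mm play all round). Opening between the ledges 124 x 236. Origin: centre of its underside, z up.
- round_block: Light grey foam-like insert block (rigid) fixed in the bottom of the box, filling one half of it (either half): 124 (x) x 117 (y) x 30 high, with one round well 67 across and 24 deep in its middle. Origin: centre of its underside, 4 above the bench; the well's floor is 6 above it, the block's top 30.
- oblong_block: Light grey foam-like insert block (rigid) fixed in the other half of the box, same outer size, with one oblong well in its middle, 113 long (its x, which is the box's x) x 74 wide (its y), 24 deep. Origin: centre of its underside, 4 above the bench; the well's floor is 6 above it, the block's top 30.
Mind the look-alikes: they are no part of the job. There is more than one size of the timer; the job needs the largest.

How it is judged:
On the way, in this order (a step that is already met when the one before it is completed fails the run):
1. cup home in the round well and carton home in the oblong well (horizontal distance between cup and round_block below 0.01 m and z of cup in the frame of round_block below 0.011 m and angle between each of cup, carton's own z axis and vertical below 0.12 rad and horizontal distance between carton and oblong_block below 0.01 m and z of carton in the frame of oblong_block below 0.011 m), for 0.2 s.
2. the empty tray lies level on the ledges over them, the dish and the timer not yet on it (all of step 1 and horizontal distance between tray and kit_box below 0.012 m and z of tray in the frame of kit_box between 0.081 and 0.087 m and angle between tray's own z axis and vertical below 0.05 rad and horizontal distance between each of dish, timer and tray above 0.1 m), for 0.2 s.
At the end, for the whole second after the job is handed in: Cup and carton on the floors of their wells (within 10 mm, upright); tray level on its ledges (within 12 mm, height within 3 mm); dish in the round and timer in the square seat, flat on the tray floor, face up (within 10 mm, height within 3 mm); all released and at rest (all of step 1 and horizontal distance between tray and kit_box below 0.012 m and z of tray in the frame of kit_box between 0.081 and 0.087 m and angle between tray's own z axis and vertical below 0.05 rad and horizontal distance between dish and round_seat below 0.01 m and z of dish in the frame of round_seat between -0.003 and 0.003 m and angle between each of dish, timer's own z axis and vertical below 0.12 rad and horizontal distance between timer and square_seat below 0.01 m and z of timer in the frame of square_seat between -0.003 and 0.003 m and linear speed of each of cup, carton, tray, dish, timer below 0.02 m/s); the robot touches nothing.
It fails at once if the specimen cup tipped by more than about 35 degrees (angle between cup's own z axis and vertical above 0.6 rad).
It also fails if it takes over 138 s, if anything falls off the work surface, if the arm or the gripper's body presses on something with over 40 N, if the wrist force passes 120 N, or if a joint passes its speed limit or range.

## Working session

There is one attempt and no reset: what is moved stays moved. The work goes in short steps, Python scripts to look and compute and a shell command to move; the robot and the scene stay as the last step left them, time stands still between calls to the robot, and variables do not carry over. Pictures are saved under pics/ and viewed, and the job is handed in when it is done.

```bash
ls; mkdir -p pics
python3 - <<'E'
from plant import *
import cv2,json
print(get_state())
for n in("scene","top"):
    c=read_camera(n);cv2.imwrite(f"pics/{n}0.png",c["frame"][:,:,::-1]);print(n,c["intrinsics"],c["R"],c["t"])
E
```

```text
pics
{'time': 0.0, 'qpos': array([-1.31599982e+00,  2.87200530e-01,  1.57817025e+00,  1.02732938e-06,
        1.27858543e+00, -1.49999047e-01]), 'dq': array([ 1.16849076e-05,  1.02083352e-05,  1.23338362e-04,  3.54685746e-04,
        1.12627984e-03, -3.04545124e-04]), 'joint_efforts': array([ 4.12366635e-04, -4.05973113e+01, -2.92626661e+01, -1.34587840e-04,
        5.85052432e-03, -1.32680708e-05]), 'eef_pos': array([ 0.2658011 , -0.62019624,  0.40332709]), 'tcp_rot': array([ 8.34813940e-01, -5.50530915e-01, -8.77936273e-04, -7.91097250e-04]), 'contact_force': array([-0.45326028, -0.14915484, -0.3968363 ]), 'wrist_torque': array([-0.00728646,  0.01917509,  0.02990183]), 'opening': 1.0030569436838865}
scene [[446.19490248   0.         325.28270111]
 [  0.         446.19490248 195.50413563]
 [  0.           0.           1.        ]] [[-0.86076969 -0.50896334  0.00564469]
 [-0.29016114  0.48155497 -0.82698931]
 [ 0.41818901 -0.71348521 -0.5621893 ]] [0.48553979 0.18216585 1.08613799]
top [[473.13972497   0.         312.02604473]
 [  0.         473.13972497 200.60624462]
 [  0.           0.           1.        ]] [[-0.01624644 -0.99982356 -0.0094288 ]
 [-0.99493442  0.01710119 -0.09906088]
 [ 0.09920465  0.00777165 -0.9950367 ]] [0.01965518 0.53595167 1.53644245]
```

View pics/scene0.png

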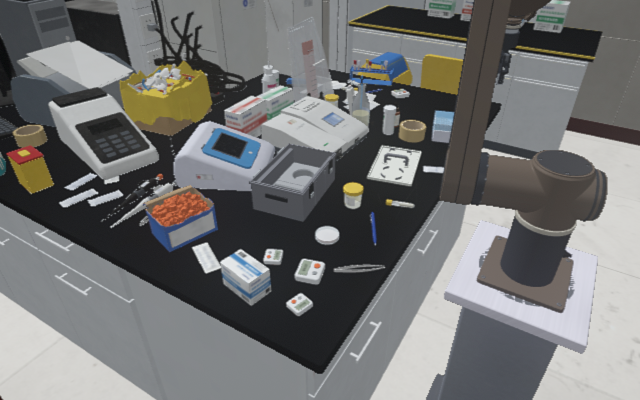

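View pics/top0.png

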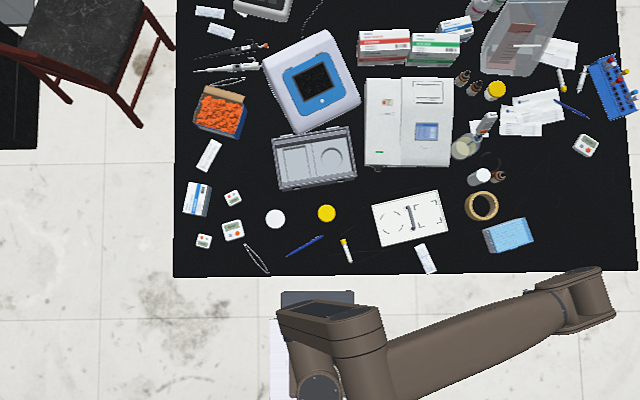

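The top view shows the cup lid at (326,213), the dish at (275,219), and three timers at (232,230), which is the largest, (233,198) and (204,241). The carton is at (197,198), the tray at (409,217), and the box at (315,158) with the round well in its right half. I'll zoom in to measure.

```bash
cat > h.py <<'E'
import numpy as np,cv2
from plant import *
from scipy.spatial.transform import Rotation as Ro
def cam(n): return read_camera(n)
def ray(c,u,v,z):
    d=c["R"].T@np.linalg.inv(c["intrinsics"])@np.array([u,v,1.]); o=-c["R"].T@c["t"]
    return o+d*(z-o[2])/d[2]
def proj(c,X):
    p=c["intrinsics"]@(c["R"]@np.array(X)+c["t"]); return p[:2]/p[2]
def crop(c,x0,y0,x1,y1,s,name):
    im=c["frame"][y0:y1,x0:x1,::-1]; cv2.imwrite("pics/"+name,cv2.resize(im,None,fx=s,fy=s,interpolation=cv2.INTER_CUBIC))
def big(m):
    cs,_=cv2.findContours(m.astype(np.uint8),cv2.RETR_EXTERNAL,cv2.CHAIN_APPROX_NONE); return sorted(cs,key=cv2.contourArea)[::-1]
def yaw():
    R=Ro.from_quat(get_state()["tcp_rot"]).as_matrix(); return R
def toolmove(dx,dy,dz):
    "world shift -> tool mm"
    return (yaw().T@np.array([dx,dy,dz])*1000).round(1)
E
python3 - <<'E'
from h import *
c=cam("top");crop(c,170,110,370,260,4,"t1.png")
crop(c,355,170,465,260,7,"t2.png")
f=c["frame"];hsv=cv2.cvtColor(f,cv2.COLOR_RGB2HSV)
bright=(hsv[...,2]>110)
for k in big(bright)[:0]:pass
def rep(name,x0,y0,x1,y1,m,z):
    mm=np.zeros_like(m);mm[y0:y1,x0:x1]=m[y0:y1,x0:x1]
    k=big(mm)[0]; r=cv2.minAreaRect(k); M=cv2.moments(k)
    P=[ray(c,*p,z)[:2].round(4) for p in cv2.boxPoints(r)]
    print(name,ray(c,M['m10']/M['m00'],M['m01']/M['m00'],z).round(4),r[1],[p.tolist() for p in P])
    print('   sides',np.linalg.norm(P[0]-P[1]),np.linalg.norm(P[1]-P[2]), 'yaw of 0-1',np.degrees(np.arctan2(*(P[1]-P[0])[::-1])))
rep("lid",310,200,345,230,(hsv[...,1]>120)&bright,.061)
rep("dish",262,205,290,232,bright,.013)
rep("timerL",218,216,248,245,bright,.018)
rep("timer2",222,187,246,209,bright,.018)
rep("timer3",192,230,216,252,bright,.018)
rep("tray",366,180,452,250,bright,.010)
rep("carton",178,172,216,222,bright,.07)
E
```

```text
lid [ 0.4926 -0.0347  0.061 ] (16.970561981201172, 16.970561981201172) [[0.4925, 0.0047], [0.5307, -0.0347], [0.4912, -0.0726], [0.4532, -0.0332]]
   sides 0.05487804661246606 0.05474175737040229 yaw of 0-1 -45.88594659385428
dish [0.4796 0.1356 0.013 ] (19.0, 19.0) [[0.5122, 0.1678], [0.5111, 0.1045], [0.4479, 0.1052], [0.449, 0.1682]]
   sides 0.06330955694048096 0.0632038764633942 yaw of 0-1 -90.99556105030817
timerL [0.445  0.2746 0.018 ] (18.131591796875, 20.192001342773438) [[0.4654, 0.3152], [0.4827, 0.2508], [0.4248, 0.2343], [0.4075, 0.2985]]
   sides 0.06668320628164183 0.06020514928143606 yaw of 0-1 -74.96342260274048
timer2 [0.5515 0.275  0.018 ] (12.521980285644531, 13.86362075805664) [[0.5602, 0.3051], [0.5803, 0.2637], [0.5425, 0.245], [0.5225, 0.2863]]
   sides 0.04602140806190093 0.042172621450415004 yaw of 0-1 -64.10309089125073
timer3 [0.4108 0.3716 0.018 ] (14.309601783752441, 13.096923828125) [[0.396, 0.4002], [0.4377, 0.39], [0.4254, 0.3439], [0.3838, 0.3542]]
   sides 0.04292936058224017 0.0477126817523392 yaw of 0-1 -13.74491150656969
tray [ 0.475  -0.3106  0.01  ] (43.17134094238281, 68.63758087158203) [[0.5196, -0.1846], [0.5716, -0.4083], [0.4314, -0.437], [0.3802, -0.2152]]
   sides 0.22966429848803233 0.14310740721569934 yaw of 0-1 -76.91375790855284
carton [0.5442 0.3836 0.07  ] (23.337820053100586, 31.574697494506836) [[0.503, 0.4291], [0.6031, 0.4102], [0.5869, 0.3359], [0.4871, 0.3554]]
   sides 0.10186864090582534 0.07604557843819722 yaw of 0-1 -10.692212155284023
```

View pics/t1.png

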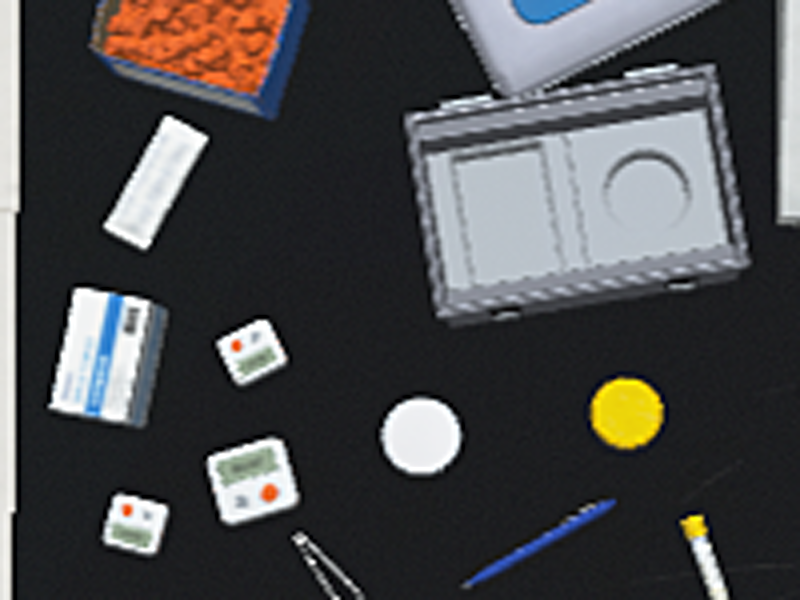

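View pics/t2.png

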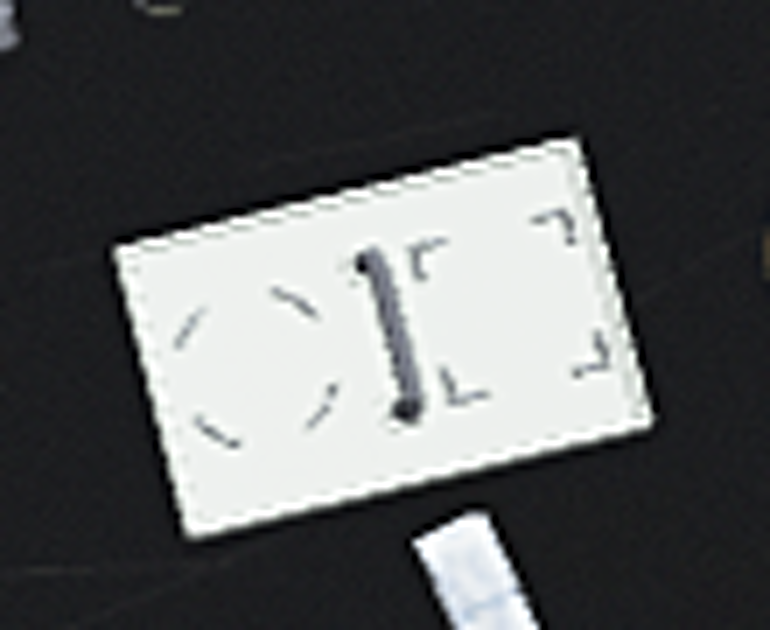

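The tray's round seat lies on its +y (left) side. Next I'll measure the box accurately.

Run:
```python
from h import *
c=cam("top");crop(c,265,120,365,195,8,"b1.png")
c2=cam("scene");crop(c2,240,135,345,225,7,"b2.png")
```

```text
(no output)
```

View pics/b1.png

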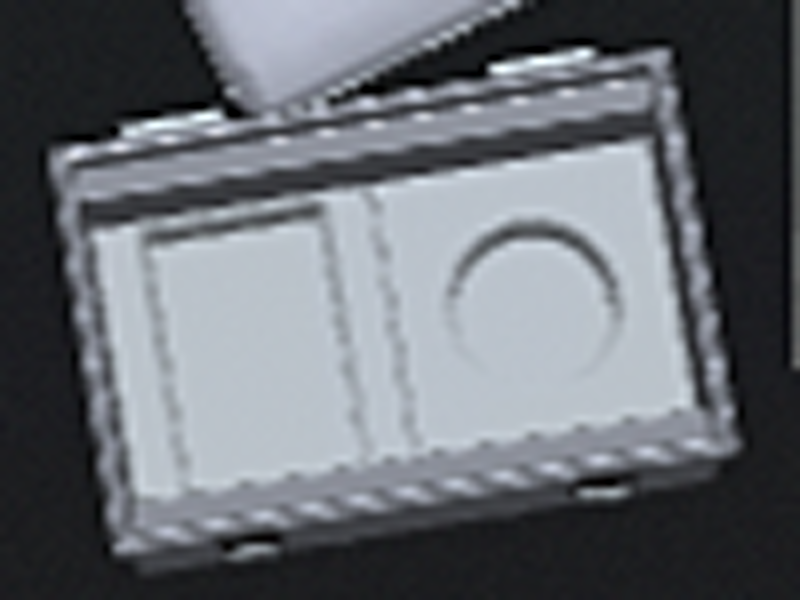

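View pics/b2.png

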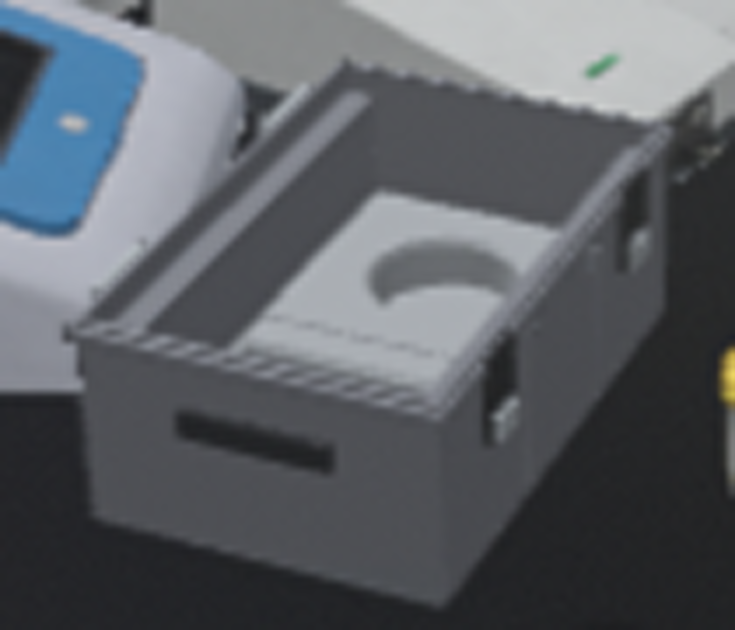

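Rim corners (crop pixels): in b1 (50,152), (668,50), (740,448) and (118,552). In b2 (75,330), (350,65), (665,125) and (438,412).

Run:
```python
from h import *
def fit(P,w,l,name):
    # P: FL,FR,NR,NL
    P=np.array(P)[:,:2];m=P.mean(0)
    ey=(P[0]-P[1])+(P[3]-P[2]);a=np.degrees(np.arctan2(ey[1],ey[0]))-90
    ex=(P[0]-P[3])+(P[1]-P[2]);b=np.degrees(np.arctan2(ex[1],ex[0]))
    print(name,m.round(4),"yaw",a.round(2),b.round(2),"len",np.linalg.norm(ey)/2,np.linalg.norm(ex)/2)
t=cam("top");s=cam("scene")
U=lambda x,y,ox,oy,k:((x+.5)/k-.5+ox,(y+.5)/k-.5+oy)
fit([ray(t,*U(x,y,265,120,8),.098) for x,y in[(50,152),(668,50),(740,448),(118,552)]],0,0,"box top")
fit([ray(s,*U(x,y,240,135,7),.098) for x,y in[(75,330),(350,65),(665,125),(438,412)]],0,0,"box scene")
# base corners
print([ray(s,*U(x,y,240,135,7),0).round(4) for x,y in[(95,518),(442,607),(665,305)]])
# round well circle extents; block top z=.034
for p in[(448,300),(622,300),(530,217)]:print(ray(t,*U(*p,265,120,8),.034).round(4))
fit([ray(t,*U(x,y,265,120,8),.034) for x,y in[(142,238),(322,205),(368,452),(185,492)]],0,0,"oblong")
for x in ["lid","dish","timer","carton"]:pass
f=s["frame"]
crop(s,200,170,380,320,4,"s1.png")
crop(s,355,135,430,200,9,"s2.png")
```

```text
box top [0.6684 0.0022] yaw 8.53 8.86 len 0.24997426587287797 0.16335967335351767
box scene [0.6602 0.0116] yaw 8.48 9.37 len 0.24322346073356219 0.1539100849652508
[array([0.7254, 0.1374, 0.    ]), array([0.5696, 0.1141, 0.    ]), array([ 0.6057, -0.129 ,  0.    ])]
[ 0.6802 -0.02    0.034 ]
[ 0.6789 -0.0922  0.034 ]
[ 0.7145 -0.0547  0.034 ]
oblong [0.6622 0.0606] yaw 10.49 9.2 len 0.0767177254930636 0.10686655234991396
```

View pics/s1.png

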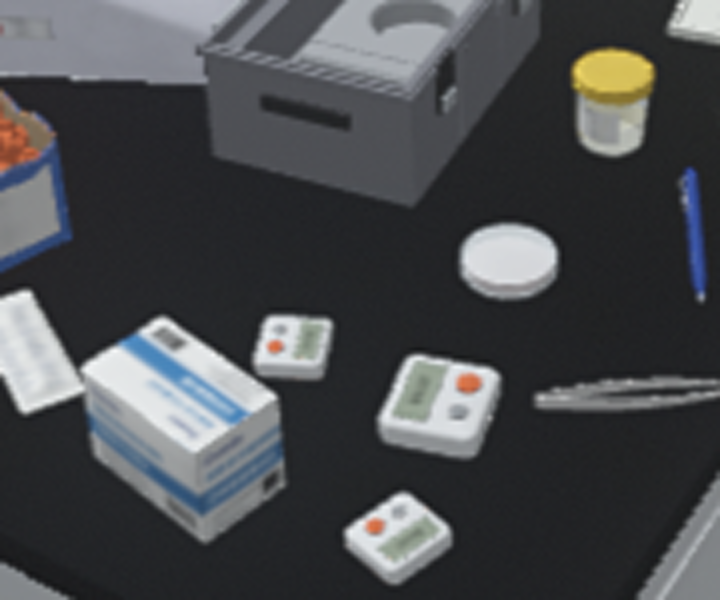

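View pics/s2.png

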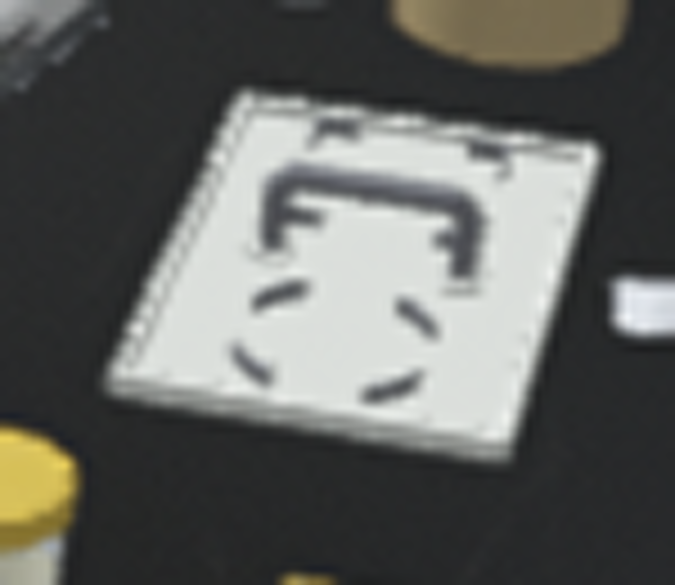

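Run:
```python
from h import *
t=cam("top");s=cam("scene")
U=lambda x,y,ox,oy,k:((x+.5)/k-.5+ox,(y+.5)/k-.5+oy)
print("tray scene",np.mean([ray(s,*U(x,y,355,135,9),.010) for x,y in[(240,92),(602,148),(512,452),(107,382)]],0))
print("tray top",np.mean([ray(t,*U(x,y,355,170,7),.010) for x,y in[(115,248),(578,140),(652,425),(185,537)]],0))
print("handle scene",np.mean([ray(s,*U(x,y,355,135,9),.044) for x,y in[(270,175),(480,200)]],0), "top",np.mean([ray(t,*U(x,y,355,170,7),.044) for x,y in[(370,258),(408,410)]],0))
# carton top corners z=.07
for n,c,o,P in[("s",s,(200,170,4),[(163,318),(84,370),(194,450),(278,397)]),("t",t,(170,110,4),[(75,288),(50,407),(128,425),(153,302)])]:
    Q=np.array([ray(c,*U(x,y,*o),.07)[:2] for x,y in P]);print("carton",n,Q.mean(0).round(4),[np.linalg.norm(Q[i]-Q[i-1]).round(4) for i in range(4)],[np.degrees(np.arctan2(*(Q[i]-Q[i-1])[::-1])).round(1) for i in range(4)])
h=cv2.cvtColor(s["frame"],cv2.COLOR_RGB2HSV)
# lid top ellipse extents in s1: x 573..655, top y 48, bottom of top face ~92
print("lid s",ray(s,*U(614,72,200,170,4),.061),"dish s",ray(s,*U(509,256,200,170,4),.013))
P=[(412,355),(500,372),(482,450),(380,425)]
Q=np.array([ray(s,*U(x,y,200,170,4),.018)[:2] for x,y in P]);print("timer s",Q.mean(0),np.degrees(np.arctan2(*(Q[1]-Q[0])[::-1])))
# project top estimates into scene
print(proj(s,[.6684,.0022,.098]))
```

```text
tray scene [ 0.47032794 -0.30104569  0.01      ]
tray top [ 0.4753245  -0.31099795  0.01      ]
handle scene [ 0.46787228 -0.2948165   0.044     ] top [ 0.47462785 -0.30731224  0.044     ]
carton s [0.5426 0.3914] [np.float64(0.0986), np.float64(0.058), np.float64(0.0938), np.float64(0.0574)] [np.float64(-11.0), np.float64(80.5), np.float64(169.4), np.float64(-104.3)]
carton t [0.5453 0.3871] [np.float64(0.0645), np.float64(0.098), np.float64(0.0648), np.float64(0.1011)] [np.float64(78.8), np.float64(168.7), np.float64(-103.9), np.float64(-11.1)]
lid s [ 0.48769148 -0.02641143  0.061     ] dish s [0.47642547 0.14012092 0.013     ]
timer s [0.43853227 0.28144752] -164.78928772148583
[294.47997936 164.22481756]
```

The scene camera reads several mm toward itself compared with the top camera, so I'll rely on the top camera. Next step is the approach to the cup.

```bash
cat >> h.py <<'E'
def go(x,y,z,yw):
    st=get_state();R=yaw();cy=np.degrees(np.arctan2(R[1,0],R[0,0]))
    rz=(cy-yw+180)%360-180
    a=np.radians(yw);d=np.array([x,y,z])-st["eef_pos"]
    print("t",round(st["time"],2),"pos",st["eef_pos"].round(4),"yaw",cy.round(2),"op",round(st["opening"],3),"F",st["contact_force"].round(1),"tilt",(R[:2,2]*57.3).round(2))
    tx,ty,tz=(d[0]*np.cos(a)+d[1]*np.sin(a))*1e3,(d[0]*np.sin(a)-d[1]*np.cos(a))*1e3,-d[2]*1e3
    n=np.linalg.norm([tx,ty])
    print("rz %.1f then x %.1f y %.1f z %.1f | rows %.1f"%(rz,tx,ty,tz,n/41))
E
python3 -c "
from h import *
go(.4926,-.0347,.30,-81)"
```

```text
t 0.45 pos [ 0.2658 -0.6204  0.4046] yaw -66.81 op 1.001 F [-0.3  0.4 -0.2] tilt [-0.    0.01]
rz 14.2 then x -543.0 y -315.6 z 104.6 | rows 15.3
```

```bash
python3 -m jog '[{"rz":7.1},{"rz":7.1},{"x":-34,"y":-19.7},{"x":-34,"y":-19.7},{"x":-34,"y":-19.7},{"x":-34,"y":-19.7},{"x":-34,"y":-19.7},{"x":-34,"y":-19.7}]' 25
python3 -m jog '[{"x":-34,"y":-19.7},{"x":-34,"y":-19.7},{"x":-34,"y":-19.7},{"x":-34,"y":-19.7},{"x":-34,"y":-19.7},{"x":-34,"y":-19.7},{"x":-34,"y":-19.7},{"x":-34,"y":-19.7}]'
python3 -c "
from h import *
go(.4926,-.0347,.28,-81)"
```

```text
t 0.45 pos [ 0.2658 -0.6204  0.4046] yaw -66.81 op 1.001 F [-0.3  0.4 -0.2] tilt [-0.    0.01]
rz 14.2 then x -543.0 y -315.6 z 124.6 | rows 15.3$[0]: bad value
$[0]: bad value
```

```bash
python3 -m jog '[{"grip":0,"x":0,"y":0,"z":0,"rx":0,"ry":0,"rz":7.1}]' 25; python3 -m jog '[{"grip":0,"rz":7.1}]' 25
```

```text
time: 0.53
eef_pos: [0.2659, -0.6204, 0.4047]
tcp_rot: [0.799, -0.602, -0.0, 0.0]
contact_force: [-0.1, -0.7, 0.3]
opening: 0.999$[0]: bad value
```

```bash
python3 -m jog '[{"grip":0,"x":0,"y":0,"z":0,"rx":0,"ry":0,"rz":7.1},{"grip":0,"x":-34,"y":-19.7,"z":0,"rx":0,"ry":0,"rz":0},{"grip":0,"x":-34,"y":-19.7,"z":0,"rx":0,"ry":0,"rz":0},{"grip":0,"x":-34,"y":-19.7,"z":0,"rx":0,"ry":0,"rz":0},{"grip":0,"x":-34,"y":-19.7,"z":0,"rx":0,"ry":0,"rz":0},{"grip":0,"x":-34,"y":-19.7,"z":0,"rx":0,"ry":0,"rz":0},{"grip":0,"x":-34,"y":-19.7,"z":0,"rx":0,"ry":0,"rz":0},{"grip":0,"x":-34,"y":-19.7,"z":0,"rx":0,"ry":0,"rz":0}]' 25
python3 -m jog '[{"grip":0,"x":-34,"y":-19.7,"z":0,"rx":0,"ry":0,"rz":0},{"grip":0,"x":-34,"y":-19.7,"z":0,"rx":0,"ry":0,"rz":0},{"grip":0,"x":-34,"y":-19.7,"z":0,"rx":0,"ry":0,"rz":0},{"grip":0,"x":-34,"y":-19.7,"z":0,"rx":0,"ry":0,"rz":0},{"grip":0,"x":-34,"y":-19.7,"z":0,"rx":0,"ry":0,"rz":0},{"grip":0,"x":-34,"y":-19.7,"z":0,"rx":0,"ry":0,"rz":0},{"grip":0,"x":-34,"y":-19.7,"z":0,"rx":0,"ry":0,"rz":0},{"grip":0,"x":-34,"y":-19.7,"z":0,"rx":0,"ry":0,"rz":0}]' 25
python3 -c "
from h import *
go(.4926,-.0347,.28,-81)"
```

```text
time: 1.2
eef_pos: [0.3651, -0.362, 0.4049]
tcp_rot: [0.76, -0.65, 0.0, -0.0]
contact_force: [1.0, -0.2, 0.5]
opening: 0.999
time: 1.87
eef_pos: [0.4782, -0.0685, 0.4053]
tcp_rot: [0.76, -0.65, 0.001, -0.0]
contact_force: [-0.1, -0.1, 0.5]
opening: 1.0
t 1.87 pos [ 0.4782 -0.0685  0.4053] yaw -81.01 op 1.0 F [-0.1 -0.1  0.5] tilt [ 0.07 -0.03]
rz -0.0 then x -31.1 y -19.5 z 125.3 | rows 0.9
```

```bash
python3 -m jog '[{"grip":0,"x":-30,"y":-19,"z":0,"rx":0,"ry":0,"rz":0},{"grip":0,"x":0,"y":0,"z":40,"rx":0,"ry":0,"rz":0},{"grip":0,"x":0,"y":0,"z":40,"rx":0,"ry":0,"rz":0},{"grip":0,"x":0,"y":0,"z":40,"rx":0,"ry":0,"rz":0},{"grip":0,"x":0,"y":0,"z":0,"rx":0,"ry":0,"rz":0}]' 25
python3 -c "
from h import *
go(.4926,-.0347,.2,-81)
crop(cam('scene'),290,100,450,250,5,'g1.png');crop(cam('top'),260,150,380,250,6,'g1t.png')"
```

```text
time: 2.28
eef_pos: [0.4887, -0.0365, 0.2766]
tcp_rot: [0.761, -0.649, -0.008, 0.003]
contact_force: [-1.2, -0.1, -0.6]
opening: 0.999
t 2.28 pos [ 0.4887 -0.0365  0.2766] yaw -80.96 op 0.999 F [-1.2 -0.1 -0.6] tilt [-0.91  0.26]
rz 0.0 then x -1.2 y -4.1 z 76.6 | rows 0.1
```

View pics/g1.png

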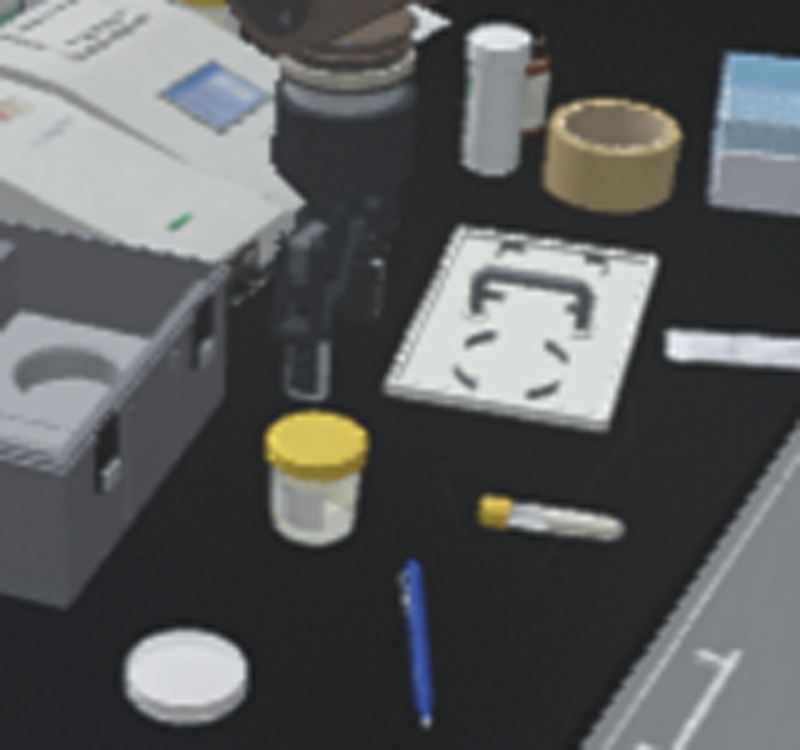

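View pics/g1t.png

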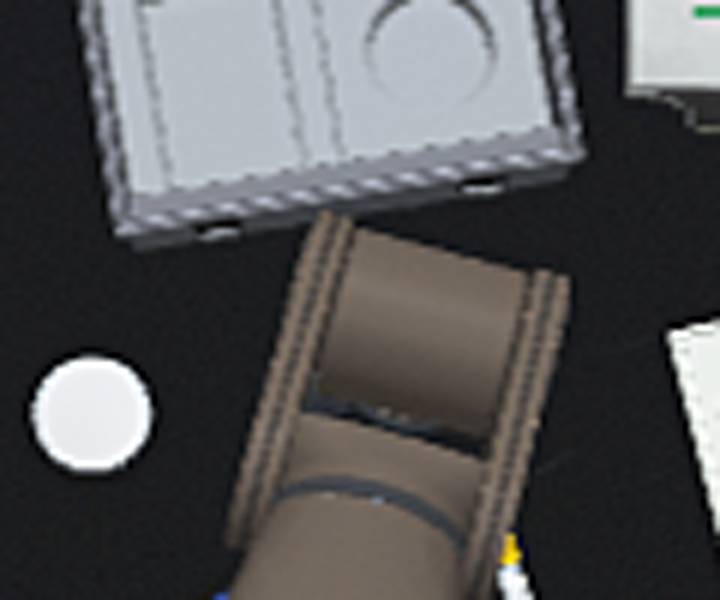

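```bash
python3 -c "
from h import *
s=cam('scene')
for z in(.117,.113,.107):print(proj(s,[.4887,-.0365,z]),proj(s,[.4887+.05*np.cos(np.radians(-81)),-.0365+.05*np.sin(np.radians(-81)),z]),proj(s,[.4887-.05*np.cos(np.radians(-81)),-.0365-.05*np.sin(np.radians(-81)),z]))
go(.4926,-.0347,.2,-81)"
```

```text
[355.29100278 169.11628081] [360.76340072 160.8886786 ] [349.4709583  177.86656018]
[355.22910768 170.34158557] [360.69382266 162.09177731] [349.41787703 179.11451127]
[355.13668046 172.17131853] [360.58990868 163.88859039] [349.33862267 180.97779692]
t 2.43 pos [ 0.4928 -0.0382  0.2864] yaw -81.02 op 0.999 F [-0.4  0.   1.3] tilt [ 0.11 -0.03]
rz -0.0 then x -3.5 y -0.4 z 86.4 | rows 0.1
```

Comparing the gripper tips with kinematics shows the same scene-camera bias, which confirms that the top-camera positions can be trusted. I'll descend on the cup.

```bash
python3 -m jog '[{"grip":0,"x":-3.5,"y":-0.4,"z":20,"rx":0,"ry":0,"rz":0},{"grip":0,"x":0,"y":0,"z":33,"rx":0,"ry":0,"rz":0},{"grip":0,"x":0,"y":0,"z":33,"rx":0,"ry":0,"rz":0},{"grip":0,"x":0,"y":0,"z":0,"rx":0,"ry":0,"rz":0},{"grip":0,"x":0,"y":0,"z":0,"rx":0,"ry":0,"rz":0}]' 25
python3 -c "
from h import *
go(.4926,-.0347,.2,-81);c=cam('scene')
crop(c,290,100,450,250,5,'g2.png');"
```

```text
time: 2.85
eef_pos: [0.4927, -0.0348, 0.2002]
tcp_rot: [0.76, -0.65, 0.0, -0.0]
contact_force: [-0.0, 0.2, 0.9]
opening: 0.999
t 2.85 pos [ 0.4927 -0.0348  0.2002] yaw -81.03 op 0.999 F [-0.   0.2  0.9] tilt [ 0.04 -0.01]
rz -0.0 then x -0.1 y 0.1 z 0.2 | rows 0.0
```

View pics/g2.png

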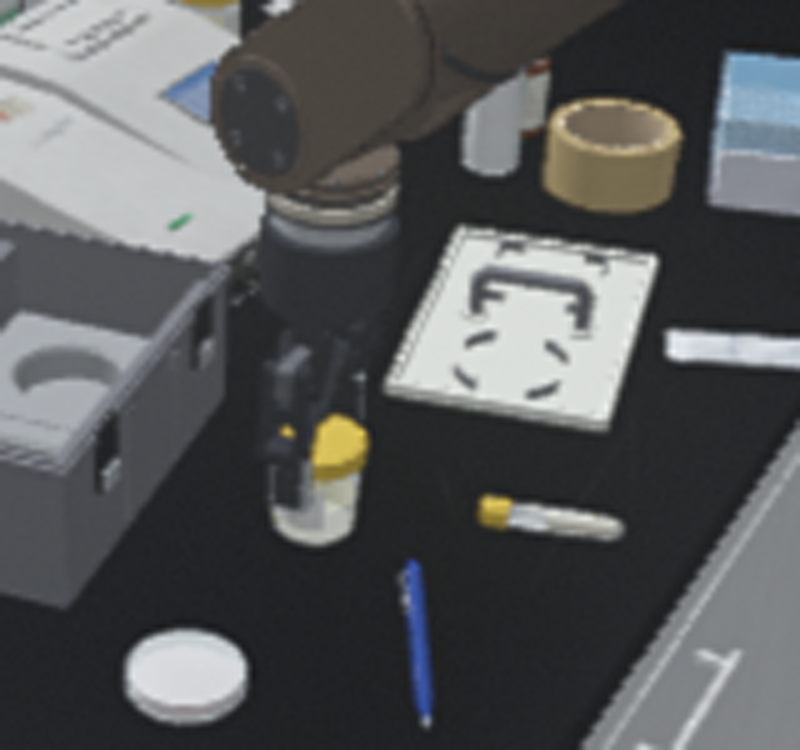

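The fingers straddle the lid (crop finger at (290,440), lid at (340,440)). I'll close and lift.

```bash
python3 -m jog '[{"grip":1,"x":0,"y":0,"z":0,"rx":0,"ry":0,"rz":0},{"grip":1,"x":0,"y":0,"z":0,"rx":0,"ry":0,"rz":0},{"grip":1,"x":0,"y":0,"z":0,"rx":0,"ry":0,"rz":0},{"grip":1,"x":0,"y":0,"z":0,"rx":0,"ry":0,"rz":0},{"grip":1,"x":0,"y":0,"z":0,"rx":0,"ry":0,"rz":0},{"grip":1,"x":0,"y":0,"z":0,"rx":0,"ry":0,"rz":0}]' 30
python3 -m jog '[{"grip":1,"x":0,"y":0,"z":-10,"rx":0,"ry":0,"rz":0},{"grip":1,"x":0,"y":0,"z":-25,"rx":0,"ry":0,"rz":0},{"grip":1,"x":0,"y":0,"z":-30,"rx":0,"ry":0,"rz":0},{"grip":1,"x":0,"y":0,"z":-30,"rx":0,"ry":0,"rz":0},{"grip":1,"x":0,"y":0,"z":-20,"rx":0,"ry":0,"rz":0},{"grip":1,"x":0,"y":0,"z":-10,"rx":0,"ry":0,"rz":0},{"grip":1,"x":0,"y":0,"z":0,"rx":0,"ry":0,"rz":0}]'
python3 -c "
from h import *
go(.678,-.056,.32,-81)"
```

```text
time: 3.4
eef_pos: [0.4933, -0.0346, 0.2017]
tcp_rot: [0.76, -0.649, 0.002, -0.001]
contact_force: [-1.7, 0.9, 7.5]
opening: 0.636
time: 3.98
eef_pos: [0.4927, -0.0345, 0.3275]
tcp_rot: [0.76, -0.649, 0.003, -0.002]
contact_force: [-0.8, -1.1, 0.1]
opening: 0.637
t 3.98 pos [ 0.4927 -0.0345  0.3275] yaw -81.0 op 0.637 F [-0.8 -1.1  0.1] tilt [ 0.4  -0.11]
rz -0.0 then x 50.2 y -179.7 z 7.5 | rows 4.6
```

```bash
python3 -m jog '[{"grip":1,"x":6,"y":-20,"z":0,"rx":0,"ry":0,"rz":0},{"grip":1,"x":10,"y":-36,"z":0,"rx":0,"ry":0,"rz":0},{"grip":1,"x":11,"y":-38,"z":0,"rx":0,"ry":0,"rz":0},{"grip":1,"x":11,"y":-38,"z":0,"rx":0,"ry":0,"rz":0},{"grip":1,"x":8,"y":-30,"z":0,"rx":0,"ry":0,"rz":0},{"grip":1,"x":4,"y":-17.7,"z":0,"rx":0,"ry":0,"rz":0},{"grip":1,"x":0,"y":0,"z":0,"rx":0,"ry":0,"rz":0},{"grip":1,"x":0,"y":0,"z":0,"rx":0,"ry":0,"rz":0}]'
python3 -c "
from h import *
go(.678,-.056,.32,-81)
crop(cam('scene'),220,60,380,210,5,'g3.png');crop(cam('top'),250,100,370,200,6,'g3t.png')"
```

```text
time: 4.65
eef_pos: [0.6771, -0.0557, 0.3211]
tcp_rot: [0.76, -0.649, -0.002, 0.001]
contact_force: [-0.5, -0.1, -0.5]
opening: 0.635
t 4.65 pos [ 0.6771 -0.0557  0.3211] yaw -81.0 op 0.635 F [-0.5 -0.1 -0.5] tilt [-0.25  0.05]
rz -0.0 then x 0.5 y -0.9 z 1.1 | rows 0.0
```

View pics/g3.png

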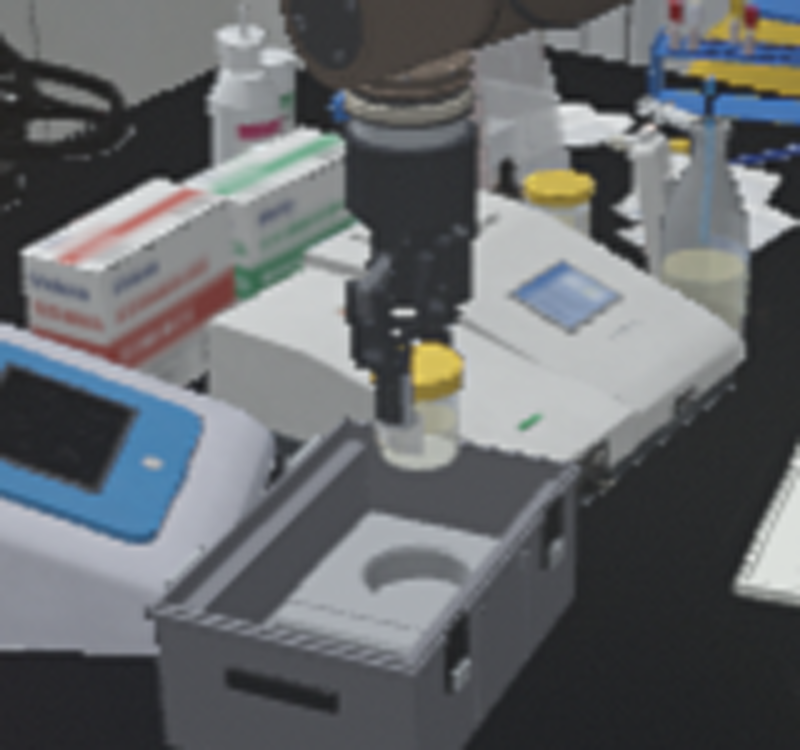

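View pics/g3t.png

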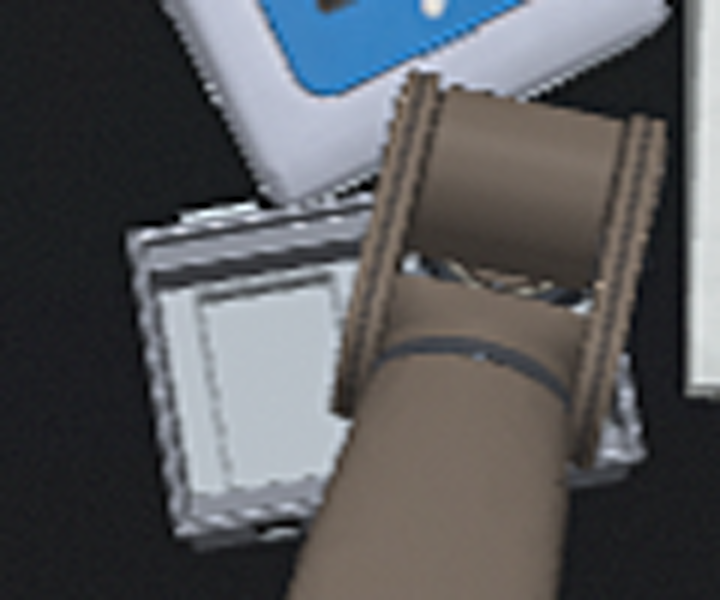

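The cup hangs upright over the round well. Lowering it now.

```bash
python3 -m jog '[{"grip":1,"x":0.5,"y":-0.5,"z":20,"rx":0,"ry":0,"rz":0},{"grip":1,"x":0,"y":0,"z":30,"rx":0,"ry":0,"rz":0},{"grip":1,"x":0,"y":0,"z":20,"rx":0,"ry":0,"rz":0},{"grip":1,"x":0,"y":0,"z":8,"rx":0,"ry":0,"rz":0},{"grip":1,"x":0,"y":0,"z":0,"rx":0,"ry":0,"rz":0}]'
python3 -m jog '[{"grip":1,"x":0,"y":0,"z":5,"rx":0,"ry":0,"rz":0},{"grip":1,"x":0,"y":0,"z":5,"rx":0,"ry":0,"rz":0},{"grip":1,"x":0,"y":0,"z":5,"rx":0,"ry":0,"rz":0},{"grip":1,"x":0,"y":0,"z":5,"rx":0,"ry":0,"rz":0},{"grip":1,"x":0,"y":0,"z":0,"rx":0,"ry":0,"rz":0}]'
python3 -c "
from h import *
go(.678,-.056,.2125,-81)"
```

```text
time: 5.17
eef_pos: [0.6758, -0.0557, 0.2425]
tcp_rot: [0.76, -0.65, -0.003, 0.002]
contact_force: [-0.3, 0.0, -0.7]
opening: 0.641
time: 5.58
eef_pos: [0.6775, -0.056, 0.225]
tcp_rot: [0.76, -0.649, -0.0, 0.0]
contact_force: [0.0, 0.0, -1.1]
opening: 0.643
t 5.58 pos [ 0.6775 -0.056   0.225 ] yaw -81.01 op 0.643 F [ 0.   0.  -1.1] tilt [-0.06  0.01]
rz -0.0 then x 0.0 y -0.5 z 12.5 | rows 0.0
```

```bash
python3 -m jog '[{"grip":1,"x":0,"y":0,"z":4,"rx":0,"ry":0,"rz":0},{"grip":1,"x":0,"y":0,"z":4,"rx":0,"ry":0,"rz":0},{"grip":1,"x":0,"y":0,"z":3,"rx":0,"ry":0,"rz":0},{"grip":1,"x":0,"y":0,"z":1,"rx":0,"ry":0,"rz":0},{"grip":1,"x":0,"y":0,"z":0,"rx":0,"ry":0,"rz":0}]'
python3 -c "
from h import *
go(.678,-.056,.2125,-81)"
```

```text
time: 6.0
eef_pos: [0.6784, -0.0547, 0.2149]
tcp_rot: [0.76, -0.649, 0.0, -0.002]
contact_force: [-0.2, 5.5, 0.6]
opening: 0.635
t 6.0 pos [ 0.6784 -0.0547  0.2149] yaw -81.0 op 0.635 F [-0.2  5.5  0.6] tilt [0.12 0.13]
rz -0.0 then x 1.2 y 0.6 z 2.4 | rows 0.0
```

```bash
python3 -m jog '[{"grip":1,"x":0,"y":0,"z":0,"rx":0,"ry":0,"rz":0},{"grip":1,"x":0,"y":0,"z":0,"rx":0,"ry":0,"rz":0}]'
python3 -c "
from h import *
go(.678,-.056,.2125,-81)
crop(cam('scene'),240,100,350,210,7,'g4.png')"
```

```text
time: 6.17
eef_pos: [0.6781, -0.0546, 0.2142]
tcp_rot: [0.76, -0.649, -0.001, -0.001]
contact_force: [0.1, 5.2, 1.9]
opening: 0.637
t 6.17 pos [ 0.6781 -0.0546  0.2142] yaw -81.0 op 0.637 F [0.1 5.2 1.9] tilt [0.04 0.14]
rz -0.0 then x 1.3 y 0.3 z 1.7 | rows 0.0
```

View pics/g4.png

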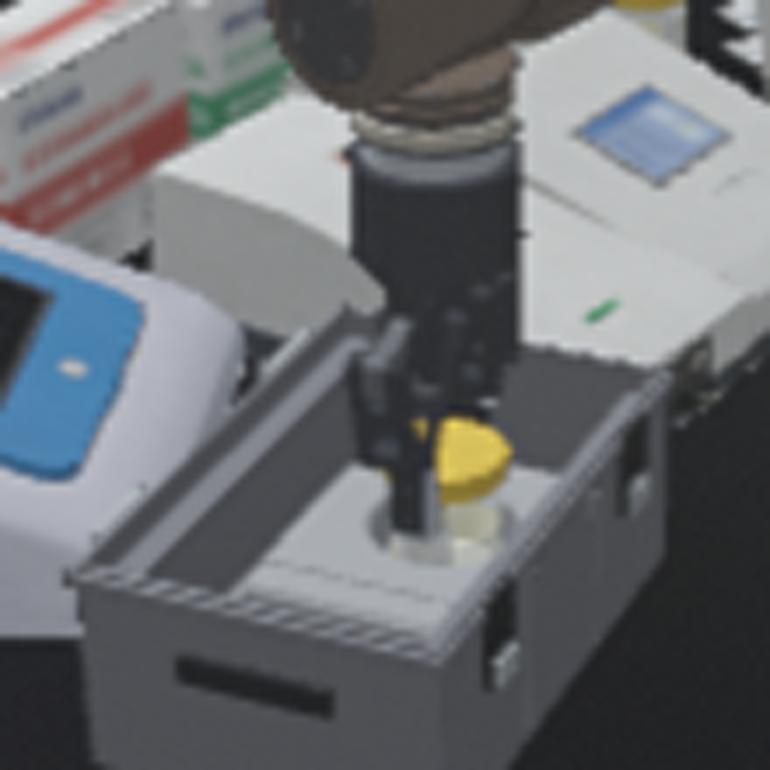

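The cup is inside the well. Force of 5 N along +y suggests the right finger or cup brushes something, so I'll shift 3 mm toward +y and lower.

```bash
python3 -m jog '[{"grip":1,"x":-3,"y":0,"z":0,"rx":0,"ry":0,"rz":0},{"grip":1,"x":0,"y":0,"z":2,"rx":0,"ry":0,"rz":0},{"grip":1,"x":0,"y":0,"z":1,"rx":0,"ry":0,"rz":0},{"grip":1,"x":0,"y":0,"z":0,"rx":0,"ry":0,"rz":0},{"grip":1,"x":0,"y":0,"z":0,"rx":0,"ry":0,"rz":0}]'
```

```text
time: 6.63
eef_pos: [0.6777, -0.0529, 0.2119]
tcp_rot: [0.76, -0.65, -0.0, -0.001]
contact_force: [-1.4, 2.5, 5.5]
opening: 0.639
```

```bash
python3 -m jog '[{"grip":0.28,"x":0,"y":0,"z":0,"rx":0,"ry":0,"rz":0},{"grip":0.26,"x":0,"y":0,"z":0,"rx":0,"ry":0,"rz":0},{"grip":0.24,"x":0,"y":0,"z":0,"rx":0,"ry":0,"rz":0},{"grip":0.24,"x":0,"y":0,"z":0,"rx":0,"ry":0,"rz":0}]'
python3 -c "
from h import *
crop(cam('scene'),240,100,350,210,7,'g5.png')"
```

```text
time: 6.97
eef_pos: [0.6768, -0.0503, 0.2102]
tcp_rot: [0.76, -0.65, -0.003, -0.001]
contact_force: [-2.9, 12.3, 3.5]
opening: 0.763
```

View pics/g5.png

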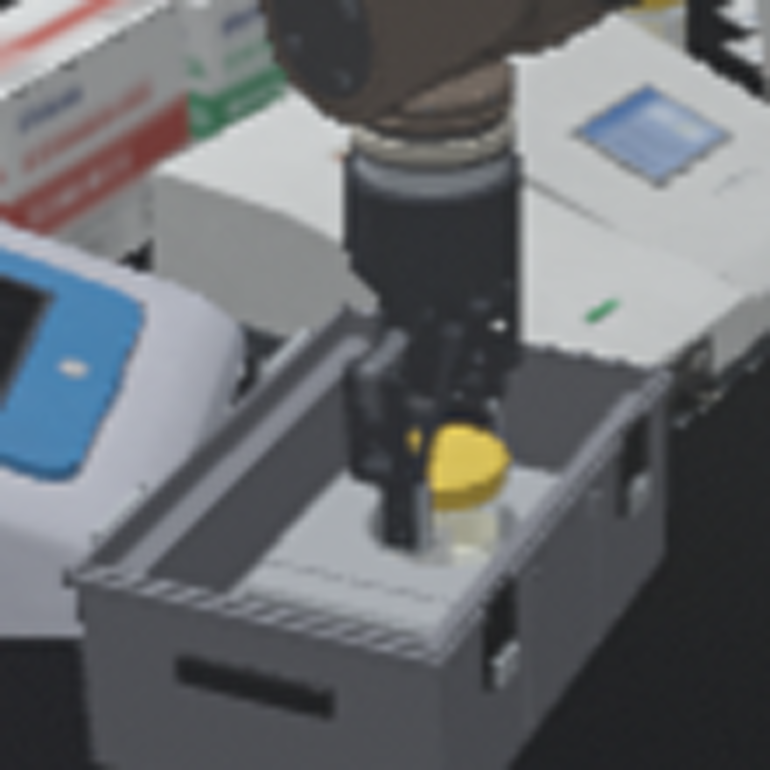

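```bash
python3 -m jog '[{"grip":0.26,"x":-2.5,"y":0,"z":0,"rx":0,"ry":0,"rz":0},{"grip":0.26,"x":0,"y":0,"z":-8,"rx":0,"ry":0,"rz":0},{"grip":0.26,"x":0,"y":0,"z":-15,"rx":0,"ry":0,"rz":0},{"grip":0.26,"x":0,"y":0,"z":-20,"rx":0,"ry":0,"rz":0},{"grip":0.26,"x":0,"y":0,"z":-25,"rx":0,"ry":0,"rz":0},{"grip":0,"x":0,"y":0,"z":-30,"rx":0,"ry":0,"rz":0},{"grip":0,"x":0,"y":0,"z":-15,"rx":0,"ry":0,"rz":0}]'
python3 -c "
from h import *
go(.546,.3868,.32,-101)"
```

```text
time: 7.6
eef_pos: [0.6779, -0.0516, 0.3299]
tcp_rot: [0.76, -0.65, 0.004, -0.002]
contact_force: [1.3, -0.8, 0.9]
opening: 0.987
t 7.6 pos [ 0.6779 -0.0516  0.3299] yaw -81.05 op 0.987 F [ 1.3 -0.8  0.9] tilt [ 0.45 -0.13]
rz 19.9 then x -405.2 y 213.1 z 9.9 | rows 11.2
```

```bash
python3 -m jog '[{"grip":0,"x":0,"y":0,"z":0,"rx":0,"ry":0,"rz":6.6},{"grip":0,"x":0,"y":0,"z":0,"rx":0,"ry":0,"rz":6.7},{"grip":0,"x":0,"y":0,"z":0,"rx":0,"ry":0,"rz":6.6},{"grip":0,"x":-35,"y":18.4,"z":0,"rx":0,"ry":0,"rz":0},{"grip":0,"x":-35,"y":18.4,"z":0,"rx":0,"ry":0,"rz":0},{"grip":0,"x":-35,"y":18.4,"z":0,"rx":0,"ry":0,"rz":0},{"grip":0,"x":-35,"y":18.4,"z":0,"rx":0,"ry":0,"rz":0},{"grip":0,"x":-35,"y":18.4,"z":0,"rx":0,"ry":0,"rz":0}]'
python3 -m jog '[{"grip":0,"x":-35,"y":18.4,"z":0,"rx":0,"ry":0,"rz":0},{"grip":0,"x":-35,"y":18.4,"z":0,"rx":0,"ry":0,"rz":0},{"grip":0,"x":-35,"y":18.4,"z":0,"rx":0,"ry":0,"rz":0},{"grip":0,"x":-35,"y":18.4,"z":0,"rx":0,"ry":0,"rz":0},{"grip":0,"x":-35,"y":18.4,"z":0,"rx":0,"ry":0,"rz":0},{"grip":0,"x":-35,"y":18.4,"z":0,"rx":0,"ry":0,"rz":0},{"grip":0,"x":0,"y":0,"z":0,"rx":0,"ry":0,"rz":0},{"grip":0,"x":0,"y":0,"z":0,"rx":0,"ry":0,"rz":0}]'
python3 -c "
from h import *
go(.546,.388,.32,-101)
t=cam('top');crop(t,250,110,370,200,6,'g6t.png');crop(cam('scene'),180,120,320,270,5,'g6.png')"
```

```text
time: 8.27
eef_pos: [0.6192, 0.1395, 0.3247]
tcp_rot: [-0.636, 0.771, -0.001, 0.001]
contact_force: [-0.2, 0.4, 0.4]
opening: 0.997
time: 8.93
eef_pos: [0.5503, 0.3673, 0.3245]
tcp_rot: [-0.638, 0.77, -0.0, 0.001]
contact_force: [0.2, -1.0, -0.5]
opening: 1.002
t 8.93 pos [0.5503 0.3673 0.3245] yaw -100.71 op 1.002 F [ 0.2 -1.  -0.5] tilt [0.07 0.  ]
rz 0.3 then x -19.5 y 8.2 z 4.5 | rows 0.5
```

View pics/g6t.png

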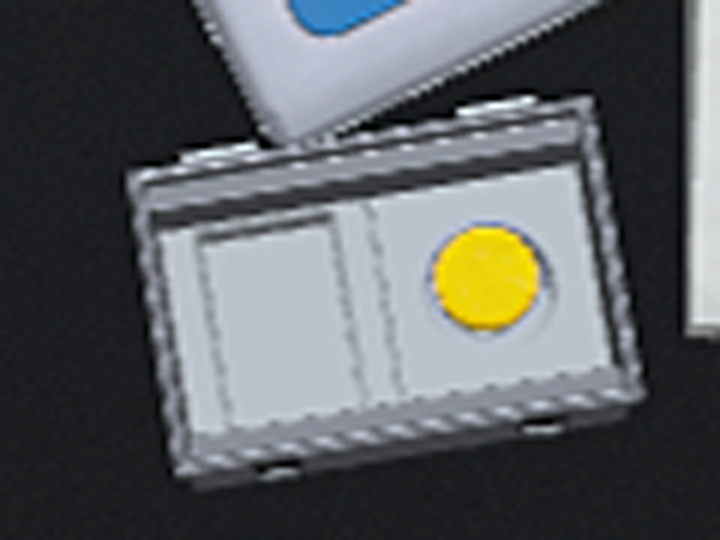

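View pics/g6.png

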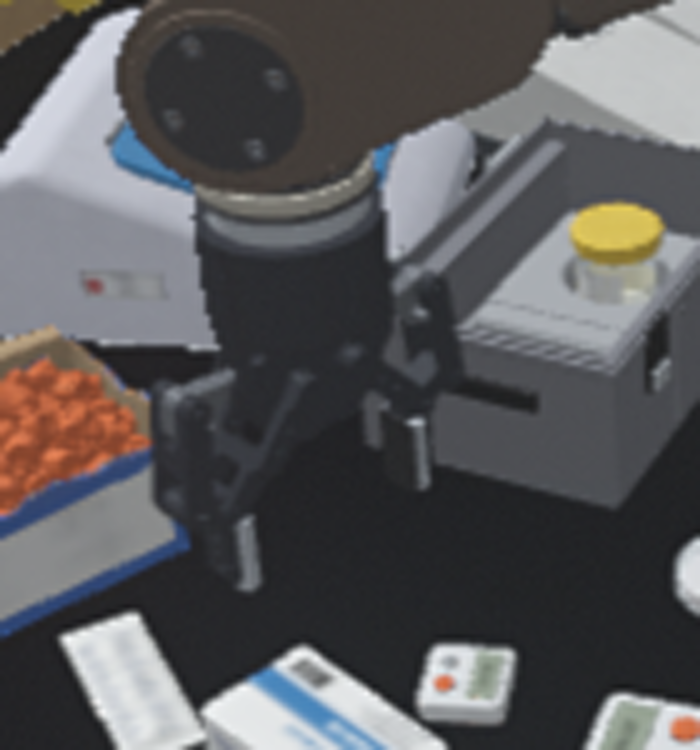

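The cup stands upright in its well (lid at crop (486,277) in the top view). The knuckles are wide, so I'll grip the carton near its top.

```bash
python3 -c "
from h import *
t=cam('top')
U=lambda x,y,ox,oy,k:((x+.5)/k-.5+ox,(y+.5)/k-.5+oy)
print(ray(t,*U(486,277,250,110,6),.071))
print(np.array([ray(t,*U(x,y,250,110,6),.098) for x,y in[(128,172),(592,97),(645,395),(178,472)]]).round(4),np.mean([ray(t,*U(x,y,250,110,6),.098) for x,y in[(128,172),(592,97),(645,395),(178,472)]],0))
print(np.array([ray(t,*U(x,y,250,110,6),.034) for x,y in[(200,240),(330,216),(368,400),(230,425),(368,205),(404,395)]]).round(4))
go(.546,.388,.32,-101)"
python3 -m jog '[{"grip":0,"x":-19.5,"y":8,"z":0,"rx":0,"ry":0,"rz":0.3},{"grip":0,"x":0,"y":0,"z":30,"rx":0,"ry":0,"rz":0},{"grip":0,"x":0,"y":0,"z":20,"rx":0,"ry":0,"rz":0},{"grip":0,"x":0,"y":0,"z":0,"rx":0,"ry":0,"rz":0},{"grip":0,"x":0,"y":0,"z":0,"rx":0,"ry":0,"rz":0}]'
python3 -c "
from h import *
go(.546,.388,.215,-101)
t=cam('top');crop(t,150,150,270,250,6,'g7t.png');crop(cam('scene'),180,170,320,320,5,'g7.png')"
```

```text
[ 0.67674695 -0.0521263   0.071     ]
[[ 0.7317  0.1383  0.098 ]
 [ 0.7678 -0.1097  0.098 ]
 [ 0.6068 -0.1338  0.098 ]
 [ 0.5701  0.1131  0.098 ]] [0.66910569 0.00198258 0.098     ]
[[ 0.7077  0.1047  0.034 ]
 [ 0.7199  0.0324  0.034 ]
 [ 0.6164  0.013   0.034 ]
 [ 0.6039  0.0892  0.034 ]
 [ 0.7257  0.0112  0.034 ]
 [ 0.6189 -0.0069  0.034 ]]
t 9.08 pos [0.5517 0.3645 0.324 ] yaw -100.98 op 1.001 F [ 0.2 -0.7 -0.4] tilt [ 0.03 -0.02]
rz 0.0 then x -22.0 y 10.1 z 4.0 | rows 0.6
time: 9.5
eef_pos: [0.5472, 0.3847, 0.2723]
tcp_rot: [-0.634, 0.773, 0.0, -0.002]
contact_force: [0.4, 0.9, 0.6]
opening: 1.002
t 9.5 pos [0.5472 0.3847 0.2723] yaw -101.33 op 1.002 F [0.4 0.9 0.6] tilt [-0.18 -0.1 ]
rz -0.3 then x -3.0 y 1.9 z 57.3 | rows 0.1
```

View pics/g7.png

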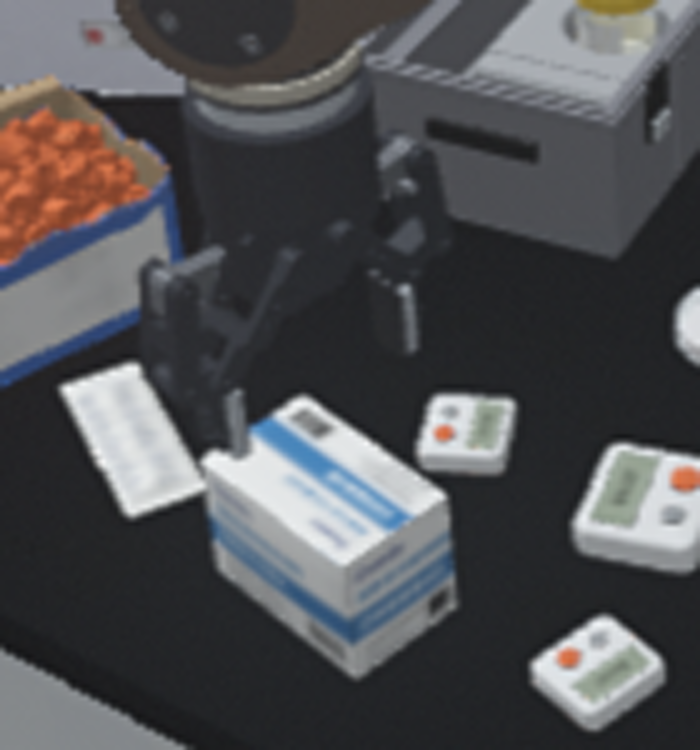

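```bash
python3 -m jog '[{"grip":0,"x":-3,"y":2,"z":20,"rx":0,"ry":0,"rz":-0.3},{"grip":0,"x":0,"y":0,"z":10,"rx":0,"ry":0,"rz":0},{"grip":0,"x":0,"y":0,"z":10,"rx":0,"ry":0,"rz":0},{"grip":0,"x":0,"y":0,"z":0,"rx":0,"ry":0,"rz":0}]'
python3 -c "
from h import *
go(.546,.388,.215,-101)
crop(cam('scene'),180,170,320,320,5,'g8.png')"
```

```text
time: 9.93
eef_pos: [0.545, 0.3891, 0.2317]
tcp_rot: [-0.637, 0.771, 0.0, -0.002]
contact_force: [-0.6, -0.4, -0.6]
opening: 1.001
t 9.93 pos [0.545  0.3891 0.2317] yaw -100.93 op 1.001 F [-0.6 -0.4 -0.6] tilt [-0.19 -0.1 ]
rz 0.1 then x 0.8 y -1.2 z 16.7 | rows 0.0
```

View pics/g8.png

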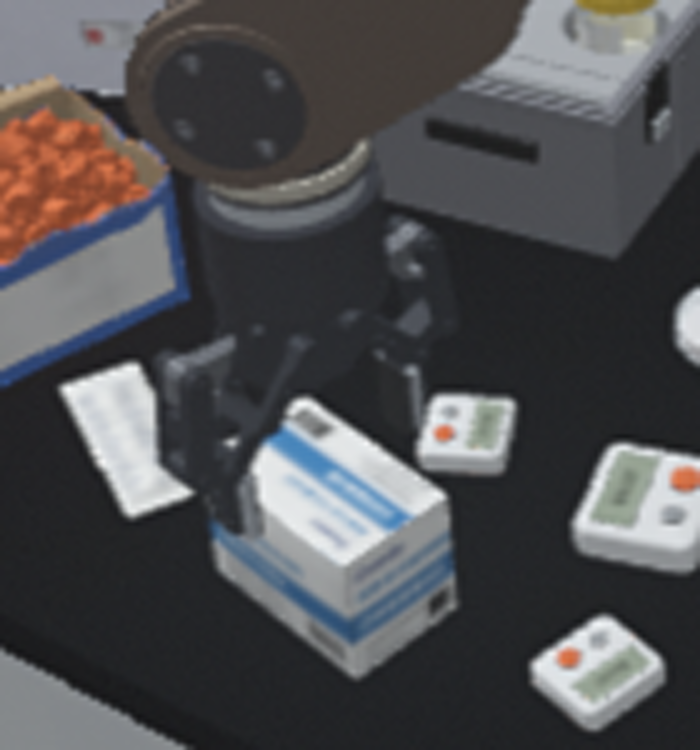

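```bash
python3 -m jog '[{"grip":0,"x":0,"y":0,"z":10,"rx":0,"ry":0,"rz":0},{"grip":0,"x":0,"y":0,"z":8,"rx":0,"ry":0,"rz":0},{"grip":1,"x":0,"y":0,"z":0,"rx":0,"ry":0,"rz":0},{"grip":1,"x":0,"y":0,"z":0,"rx":0,"ry":0,"rz":0},{"grip":1,"x":0,"y":0,"z":0,"rx":0,"ry":0,"rz":0},{"grip":1,"x":0,"y":0,"z":0,"rx":0,"ry":0,"rz":0},{"grip":1,"x":0,"y":0,"z":0,"rx":0,"ry":0,"rz":0}]' 45
python3 -c "
from h import *
go(.546,.388,.215,-101)"
python3 -m jog '[{"grip":1,"x":0,"y":0,"z":-5,"rx":0,"ry":0,"rz":0},{"grip":1,"x":0,"y":0,"z":-20,"rx":0,"ry":0,"rz":0},{"grip":1,"x":0,"y":0,"z":-30,"rx":0,"ry":0,"rz":0},{"grip":1,"x":0,"y":0,"z":-30,"rx":0,"ry":0,"rz":0},{"grip":1,"x":0,"y":0,"z":-30,"rx":0,"ry":0,"rz":0},{"grip":1,"x":0,"y":0,"z":-10,"rx":0,"ry":0,"rz":0},{"grip":1,"x":0,"y":0,"z":0,"rx":0,"ry":0,"rz":0}]'
python3 -c "
from h import *
go(.660,.060,.335,-81.3)
crop(cam('scene'),180,120,320,270,5,'g9.png')"
```

```text
time: 10.57
eef_pos: [0.5454, 0.3897, 0.2157]
tcp_rot: [-0.637, 0.771, 0.0, -0.0]
contact_force: [0.6, 0.9, -1.1]
opening: 0.727
t 10.57 pos [0.5454 0.3897 0.2157] yaw -100.9 op 0.727 F [ 0.6  0.9 -1.1] tilt [-0.  0.]
rz 0.1 then x 1.6 y -0.9 z 0.7 | rows 0.0
time: 11.15
eef_pos: [0.5463, 0.3902, 0.3456]
tcp_rot: [-0.637, 0.771, -0.001, 0.004]
contact_force: [-0.3, 0.9, -0.9]
opening: 0.725
t 11.15 pos [0.5463 0.3902 0.3456] yaw -100.9 op 0.725 F [-0.3  0.9 -0.9] tilt [0.44 0.23]
rz -19.6 then x 343.6 y -62.5 z 10.6 | rows 8.5
```

View pics/g9.png

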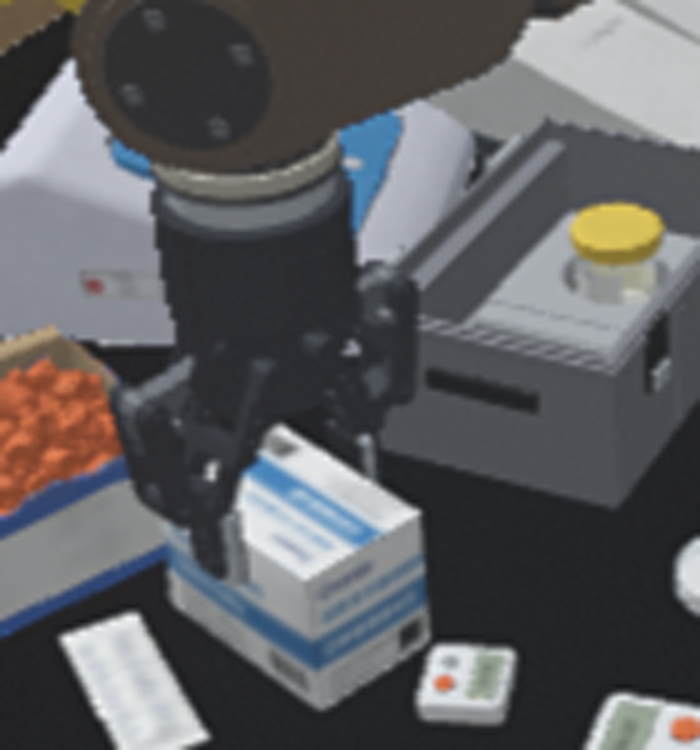

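```bash
python3 -m jog '[{"grip":1,"x":0,"y":0,"z":0,"rx":0,"ry":0,"rz":-5},{"grip":1,"x":0,"y":0,"z":0,"rx":0,"ry":0,"rz":-7},{"grip":1,"x":0,"y":0,"z":0,"rx":0,"ry":0,"rz":-7},{"grip":1,"x":10,"y":-2,"z":0,"rx":0,"ry":0,"rz":-0.6},{"grip":1,"x":25,"y":-4.5,"z":0,"rx":0,"ry":0,"rz":0},{"grip":1,"x":38,"y":-7,"z":0,"rx":0,"ry":0,"rz":0},{"grip":1,"x":40,"y":-7.3,"z":0,"rx":0,"ry":0,"rz":0},{"grip":1,"x":40,"y":-7.3,"z":0,"rx":0,"ry":0,"rz":0}]'
python3 -m jog '[{"grip":1,"x":40,"y":-7.3,"z":0,"rx":0,"ry":0,"rz":0},{"grip":1,"x":40,"y":-7.3,"z":0,"rx":0,"ry":0,"rz":0},{"grip":1,"x":40,"y":-7.3,"z":0,"rx":0,"ry":0,"rz":0},{"grip":1,"x":36,"y":-6.6,"z":0,"rx":0,"ry":0,"rz":0},{"grip":1,"x":23,"y":-4.2,"z":0,"rx":0,"ry":0,"rz":0},{"grip":1,"x":10,"y":-1.8,"z":0,"rx":0,"ry":0,"rz":0},{"grip":1,"x":0,"y":0,"z":0,"rx":0,"ry":0,"rz":0},{"grip":1,"x":0,"y":0,"z":0,"rx":0,"ry":0,"rz":0}]'
python3 -c "
from h import *
go(.660,.060,.335,-81.3)
crop(cam('scene'),220,90,360,240,5,'g10.png');crop(cam('top'),250,110,370,200,6,'g10t.png')"
```

```text
time: 11.87
eef_pos: [0.5955, 0.2413, 0.3367]
tcp_rot: [0.759, -0.651, -0.002, 0.002]
contact_force: [-0.7, 0.8, -1.5]
opening: 0.73
time: 12.53
eef_pos: [0.6584, 0.0613, 0.3384]
tcp_rot: [0.758, -0.652, -0.002, 0.001]
contact_force: [0.5, -0.3, -1.4]
opening: 0.727
t 12.53 pos [0.6584 0.0613 0.3384] yaw -81.35 op 0.727 F [ 0.5 -0.3 -1.4] tilt [-0.23  0.07]
rz -0.1 then x 1.5 y -1.4 z 3.4 | rows 0.0
```

View pics/g10.png

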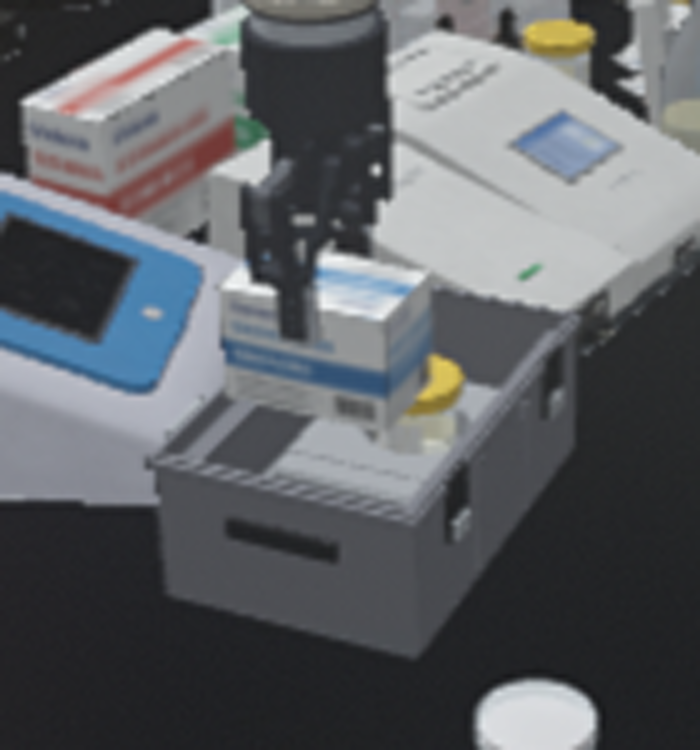

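View pics/g10t.png

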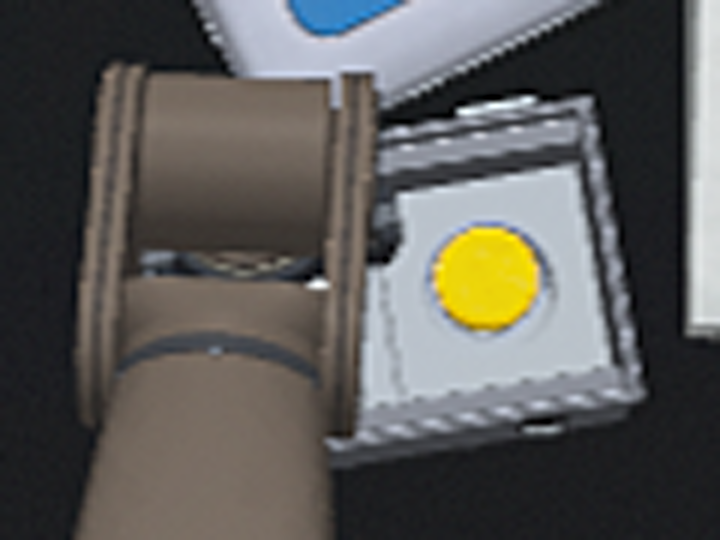

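```bash
python3 -m jog '[{"grip":1,"x":0,"y":0,"z":15,"rx":0,"ry":0,"rz":0},{"grip":1,"x":0,"y":0,"z":25,"rx":0,"ry":0,"rz":0},{"grip":1,"x":0,"y":0,"z":20,"rx":0,"ry":0,"rz":0},{"grip":1,"x":0,"y":0,"z":8,"rx":0,"ry":0,"rz":0},{"grip":1,"x":0,"y":0,"z":0,"rx":0,"ry":0,"rz":0},{"grip":1,"x":0,"y":0,"z":0,"rx":0,"ry":0,"rz":0}]'
python3 -c "
from h import *
go(.660,.060,.225,-81.3)
crop(cam('scene'),220,90,360,240,5,'g11.png')"
```

```text
time: 13.13
eef_pos: [0.6588, 0.0622, 0.2728]
tcp_rot: [0.759, -0.651, -0.0, 0.0]
contact_force: [0.3, -0.7, -1.4]
opening: 0.73
t 13.13 pos [0.6588 0.0622 0.2728] yaw -81.22 op 0.73 F [ 0.3 -0.7 -1.4] tilt [-0.03  0.01]
rz 0.1 then x 2.3 y -0.8 z 47.8 | rows 0.1
```

View pics/g11.png

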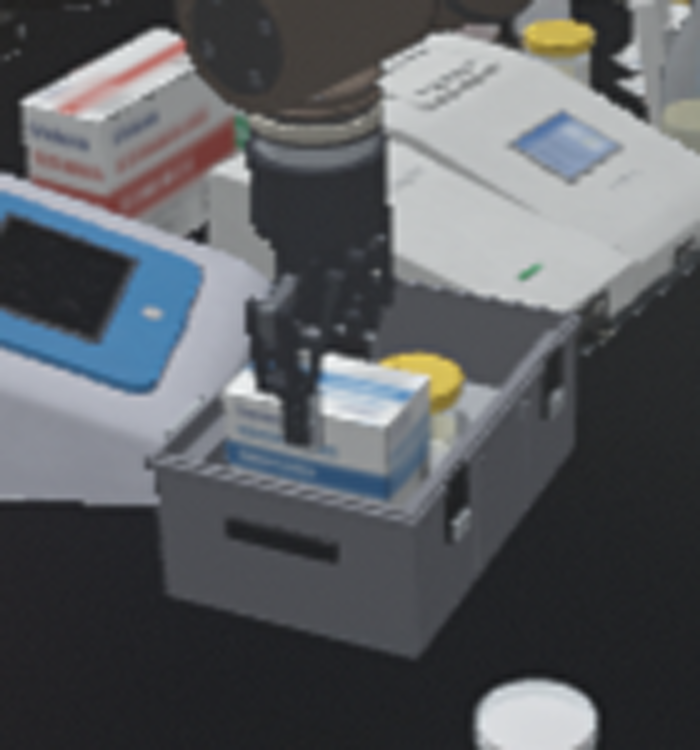

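```bash
python3 -m jog '[{"grip":1,"x":2,"y":-1,"z":8,"rx":0,"ry":0,"rz":0},{"grip":1,"x":0,"y":0,"z":6,"rx":0,"ry":0,"rz":0},{"grip":1,"x":0,"y":0,"z":5,"rx":0,"ry":0,"rz":0},{"grip":1,"x":0,"y":0,"z":4,"rx":0,"ry":0,"rz":0},{"grip":1,"x":0,"y":0,"z":3,"rx":0,"ry":0,"rz":0},{"grip":1,"x":0,"y":0,"z":0,"rx":0,"ry":0,"rz":0}]'
python3 -c "
from h import *
go(.660,.060,.225,-81.3)"
```

```text
time: 13.68
eef_pos: [0.6599, 0.0591, 0.2455]
tcp_rot: [0.759, -0.652, -0.001, 0.001]
contact_force: [-0.2, 0.4, -0.7]
opening: 0.722
t 13.68 pos [0.6599 0.0591 0.2455] yaw -81.32 op 0.722 F [-0.2  0.4 -0.7] tilt [-0.11  0.01]
rz -0.0 then x -0.9 y -0.2 z 20.5 | rows 0.0
```

```bash
python3 -m jog '[{"grip":1,"x":0,"y":0,"z":4,"rx":0,"ry":0,"rz":0},{"grip":1,"x":0,"y":0,"z":4,"rx":0,"ry":0,"rz":0},{"grip":1,"x":0,"y":0,"z":4,"rx":0,"ry":0,"rz":0},{"grip":1,"x":0,"y":0,"z":0,"rx":0,"ry":0,"rz":0}]'
python3 -m jog '[{"grip":1,"x":0,"y":0,"z":4,"rx":0,"ry":0,"rz":0},{"grip":1,"x":0,"y":0,"z":3,"rx":0,"ry":0,"rz":0},{"grip":1,"x":0,"y":0,"z":1,"rx":0,"ry":0,"rz":0},{"grip":1,"x":0,"y":0,"z":0,"rx":0,"ry":0,"rz":0}]'
python3 -c "
from h import *
go(.660,.060,.225,-81.3)"
```

```text
time: 14.02
eef_pos: [0.6599, 0.0592, 0.2335]
tcp_rot: [0.759, -0.652, -0.001, 0.001]
contact_force: [-0.7, 0.4, -2.6]
opening: 0.728
time: 14.35
eef_pos: [0.6601, 0.0592, 0.2261]
tcp_rot: [0.759, -0.651, -0.0, 0.0]
contact_force: [-0.1, 0.7, -1.8]
opening: 0.724
t 14.35 pos [0.6601 0.0592 0.2261] yaw -81.31 op 0.724 F [-0.1  0.7 -1.8] tilt [-0.06  0.  ]
rz -0.0 then x -0.8 y -0.0 z 1.1 | rows 0.0
```

Bottom at about 0.0105. One more mm, then a partial release.

```bash
python3 -m jog '[{"grip":1,"x":0,"y":0,"z":1.5,"rx":0,"ry":0,"rz":0},{"grip":1,"x":0,"y":0,"z":0,"rx":0,"ry":0,"rz":0},{"grip":0.22,"x":0,"y":0,"z":0,"rx":0,"ry":0,"rz":0},{"grip":0.17,"x":0,"y":0,"z":0,"rx":0,"ry":0,"rz":0},{"grip":0.17,"x":0,"y":0,"z":0,"rx":0,"ry":0,"rz":0}]'
python3 -c "
from h import *
go(.660,.060,.225,-81.3)"
```

```text
time: 14.77
eef_pos: [0.6605, 0.0592, 0.2259]
tcp_rot: [0.759, -0.651, 0.0, -0.0]
contact_force: [0.9, -0.2, -1.0]
opening: 0.83
t 14.77 pos [0.6605 0.0592 0.2259] yaw -81.31 op 0.83 F [ 0.9 -0.2 -1. ] tilt [ 0.07 -0.  ]
rz -0.0 then x -0.9 y 0.4 z 0.9 | rows 0.0
```

```bash
python3 -m jog '[{"grip":0.17,"x":0,"y":0,"z":-8,"rx":0,"ry":0,"rz":0},{"grip":0.17,"x":0,"y":0,"z":-20,"rx":0,"ry":0,"rz":0},{"grip":0.17,"x":0,"y":0,"z":-30,"rx":0,"ry":0,"rz":0},{"grip":0.1,"x":0,"y":0,"z":-30,"rx":0,"ry":0,"rz":0},{"grip":0.1,"x":0,"y":0,"z":-15,"rx":0,"ry":0,"rz":0},{"grip":0.1,"x":0,"y":0,"z":0,"rx":0,"ry":0,"rz":0}]'
python3 -c "
from h import *
go(.4748,-.309,.33,-76.9)
crop(cam('scene'),220,90,360,240,5,'g12.png')"
```

```text
time: 15.27
eef_pos: [0.6616, 0.0592, 0.3347]
tcp_rot: [0.759, -0.651, 0.004, -0.003]
contact_force: [-0.7, -0.3, 1.0]
opening: 0.9
t 15.27 pos [0.6616 0.0592 0.3347] yaw -81.3 op 0.9 F [-0.7 -0.3  1. ] tilt [ 0.61 -0.04]
rz -4.4 then x 316.3 y 265.4 z 4.7 | rows 10.1
```

View pics/g12.png

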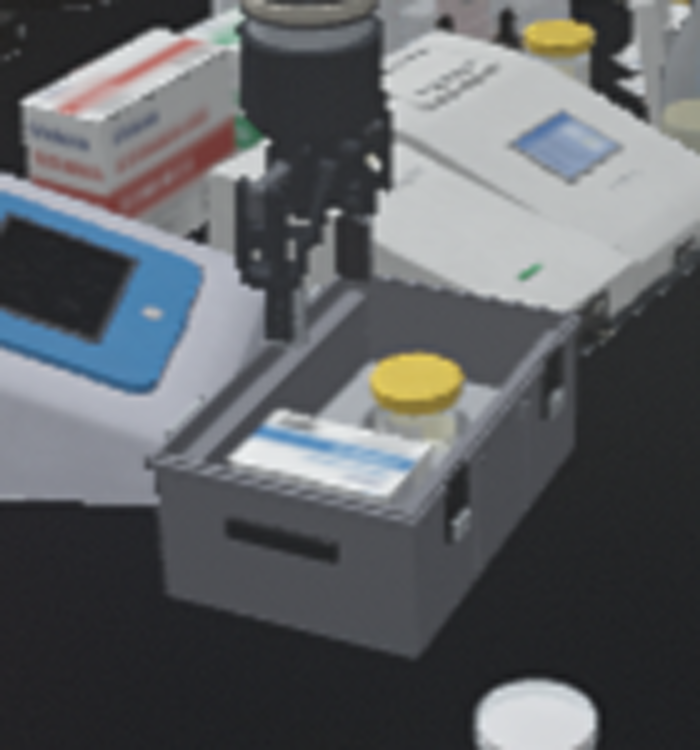

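The scene shows the carton flat and low in the box, left of the cup (top face at crop (335,455)). On to the tray.

```bash
python3 -m jog '[{"grip":0.1,"x":0,"y":0,"z":0,"rx":0,"ry":0,"rz":-4.4},{"grip":0.3,"x":31,"y":26,"z":0,"rx":0,"ry":0,"rz":0},{"grip":0.3,"x":31,"y":26,"z":0,"rx":0,"ry":0,"rz":0},{"grip":0.3,"x":31,"y":26,"z":0,"rx":0,"ry":0,"rz":0},{"grip":0.3,"x":31,"y":26,"z":0,"rx":0,"ry":0,"rz":0},{"grip":0.3,"x":31,"y":26,"z":0,"rx":0,"ry":0,"rz":0},{"grip":0.3,"x":31,"y":26,"z":0,"rx":0,"ry":0,"rz":0},{"grip":0.3,"x":31,"y":26,"z":0,"rx":0,"ry":0,"rz":0}]'
python3 -m jog '[{"grip":0.3,"x":31,"y":26,"z":0,"rx":0,"ry":0,"rz":0},{"grip":0.3,"x":31,"y":26,"z":10,"rx":0,"ry":0,"rz":0},{"grip":0.3,"x":25,"y":21,"z":20,"rx":0,"ry":0,"rz":0},{"grip":0.3,"x":12,"y":10,"z":30,"rx":0,"ry":0,"rz":0},{"grip":0.3,"x":0,"y":0,"z":20,"rx":0,"ry":0,"rz":0},{"grip":0.3,"x":0,"y":0,"z":0,"rx":0,"ry":0,"rz":0},{"grip":0.3,"x":0,"y":0,"z":0,"rx":0,"ry":0,"rz":0}]'
python3 -c "
from h import *
go(.4748,-.309,.193,-76.9)
t=cam('top');crop(t,220,110,370,220,5,'g13t.png')
U=lambda x,y,ox,oy,k:((x+.5)/k-.5+ox,(y+.5)/k-.5+oy)
crop(cam('scene'),340,60,460,200,5,'g13.png')"
```

```text
time: 15.98
eef_pos: [0.5303, -0.1945, 0.3256]
tcp_rot: [0.783, -0.622, -0.002, 0.0]
contact_force: [0.7, -0.3, 0.1]
opening: 0.702
time: 16.57
eef_pos: [0.4727, -0.3079, 0.2452]
tcp_rot: [0.783, -0.622, -0.003, -0.0]
contact_force: [0.4, 0.5, 0.4]
opening: 0.699
t 16.57 pos [ 0.4727 -0.3079  0.2452] yaw -76.94 op 0.699 F [0.4 0.5 0.4] tilt [-0.28  0.27]
rz -0.0 then x 1.6 y -1.8 z 52.2 | rows 0.1
```

View pics/g13t.png

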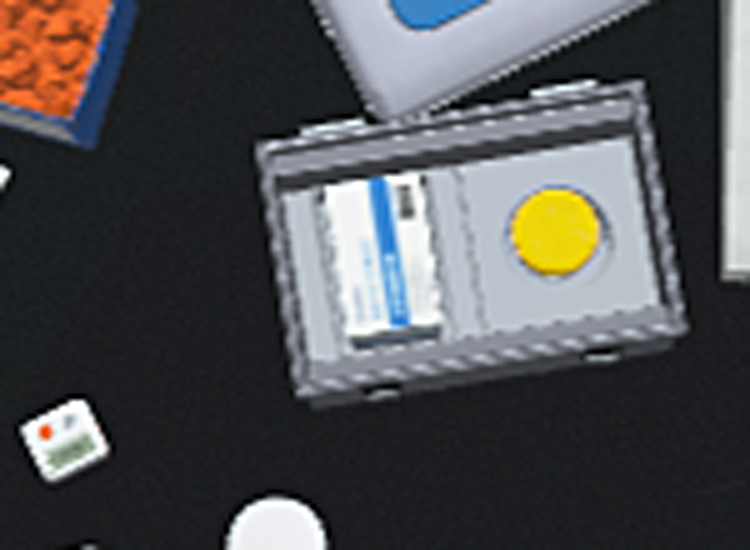

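View pics/g13.png

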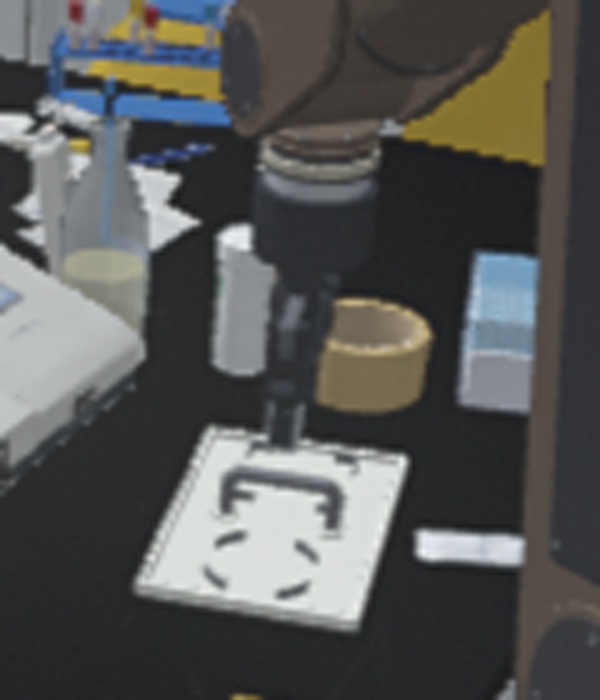

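```bash
python3 -c "
from h import *
t=cam('top');U=lambda x,y,ox,oy,k:((x+.5)/k-.5+ox,(y+.5)/k-.5+oy)
print('carton',np.mean([ray(t,*U(x,y,220,110,5),.08) for x,y in[(322,185),(425,172),(440,325),(350,335)]],0))
go(.4748,-.309,.193,-76.9)"
python3 -m jog '[{"grip":0.3,"x":0,"y":0,"z":25,"rx":0,"ry":0,"rz":0},{"grip":0.3,"x":0,"y":0,"z":15,"rx":0,"ry":0,"rz":0},{"grip":0.3,"x":0,"y":0,"z":8,"rx":0,"ry":0,"rz":0},{"grip":0.3,"x":0,"y":0,"z":4,"rx":0,"ry":0,"rz":0},{"grip":0.3,"x":0,"y":0,"z":0,"rx":0,"ry":0,"rz":0},{"grip":0.3,"x":0,"y":0,"z":0,"rx":0,"ry":0,"rz":0}]'
python3 -c "
from h import *
go(.4748,-.309,.193,-76.9)
crop(cam('scene'),340,60,460,200,5,'g14.png')"
```

```text
carton [0.66179078 0.05831668 0.08      ]
t 16.72 pos [ 0.4745 -0.3084  0.2494] yaw -76.84 op 0.699 F [ 0.5 -0.3  0.9] tilt [ 0.09 -0.08]
rz 0.1 then x 0.7 y -0.2 z 56.4 | rows 0.0
time: 17.22
eef_pos: [0.4743, -0.3087, 0.1973]
tcp_rot: [0.783, -0.622, 0.001, 0.0]
contact_force: [0.8, 0.5, 0.6]
opening: 0.696
t 17.22 pos [ 0.4743 -0.3087  0.1973] yaw -76.87 op 0.696 F [0.8 0.5 0.6] tilt [ 0.08 -0.07]
rz 0.0 then x 0.4 y -0.4 z 4.3 | rows 0.0
```

View pics/g14.png

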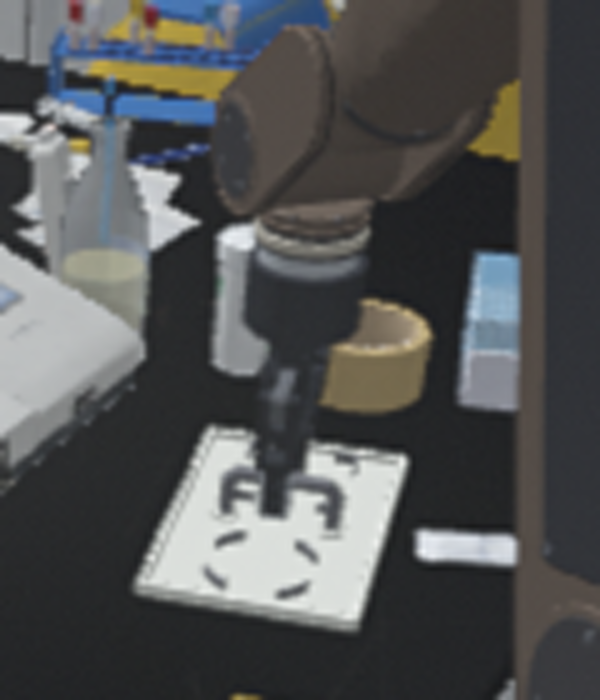

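Straddling the bar at its middle. I'll close firmly and lift.

```bash
python3 -m jog '[{"grip":1,"x":0,"y":0,"z":2,"rx":0,"ry":0,"rz":0},{"grip":1,"x":0,"y":0,"z":0,"rx":0,"ry":0,"rz":0},{"grip":1,"x":0,"y":0,"z":0,"rx":0,"ry":0,"rz":0},{"grip":1,"x":0,"y":0,"z":0,"rx":0,"ry":0,"rz":0},{"grip":1,"x":0,"y":0,"z":0,"rx":0,"ry":0,"rz":0},{"grip":1,"x":0,"y":0,"z":0,"rx":0,"ry":0,"rz":0},{"grip":1,"x":0,"y":0,"z":0,"rx":0,"ry":0,"rz":0},{"grip":1,"x":0,"y":0,"z":0,"rx":0,"ry":0,"rz":0}]' 90
python3 -m jog '[{"grip":1,"x":0,"y":0,"z":0,"rx":0,"ry":0,"rz":0},{"grip":1,"x":0,"y":0,"z":-5,"rx":0,"ry":0,"rz":0},{"grip":1,"x":0,"y":0,"z":-15,"rx":0,"ry":0,"rz":0},{"grip":1,"x":0,"y":0,"z":-30,"rx":0,"ry":0,"rz":0},{"grip":1,"x":0,"y":0,"z":-35,"rx":0,"ry":0,"rz":0},{"grip":1,"x":0,"y":0,"z":-35,"rx":0,"ry":0,"rz":0},{"grip":1,"x":0,"y":0,"z":-20,"rx":0,"ry":0,"rz":0},{"grip":1,"x":0,"y":0,"z":0,"rx":0,"ry":0,"rz":0}]'
python3 -c "
from h import *
go(.669,.002,.34,-81.3)
crop(cam('scene'),320,40,460,180,5,'g15.png');t=cam('top');crop(t,355,150,475,260,6,'g15t.png')"
```

```text
time: 17.93
eef_pos: [0.474, -0.3089, 0.1949]
tcp_rot: [0.783, -0.622, 0.001, 0.0]
contact_force: [-1.5, -1.2, 4.0]
opening: 0.108
time: 18.6
eef_pos: [0.4747, -0.3092, 0.3394]
tcp_rot: [0.783, -0.622, 0.005, 0.0]
contact_force: [1.1, 0.0, -2.2]
opening: 0.109
t 18.6 pos [ 0.4747 -0.3092  0.3394] yaw -76.89 op 0.109 F [ 1.1  0.  -2.2] tilt [ 0.4  -0.35]
rz 4.4 then x -278.3 y -239.1 z -0.6 | rows 8.9
```

View pics/g15.png

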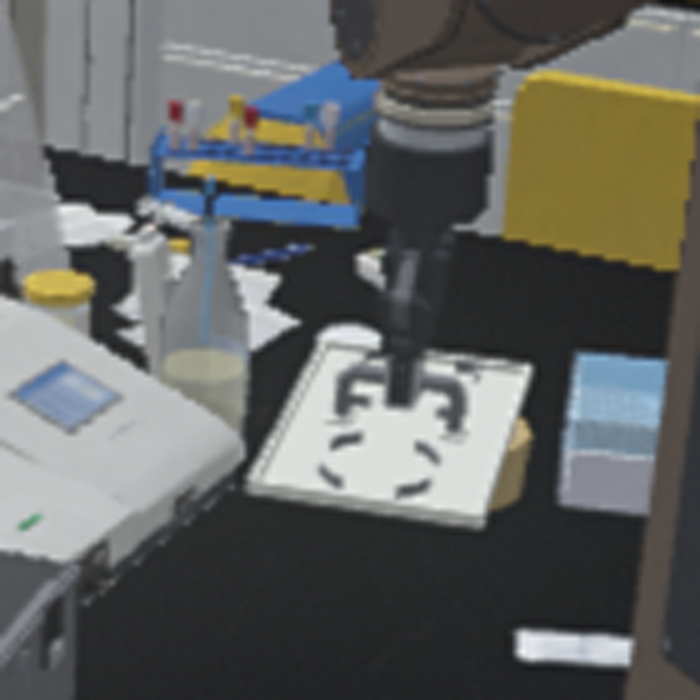

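View pics/g15t.png

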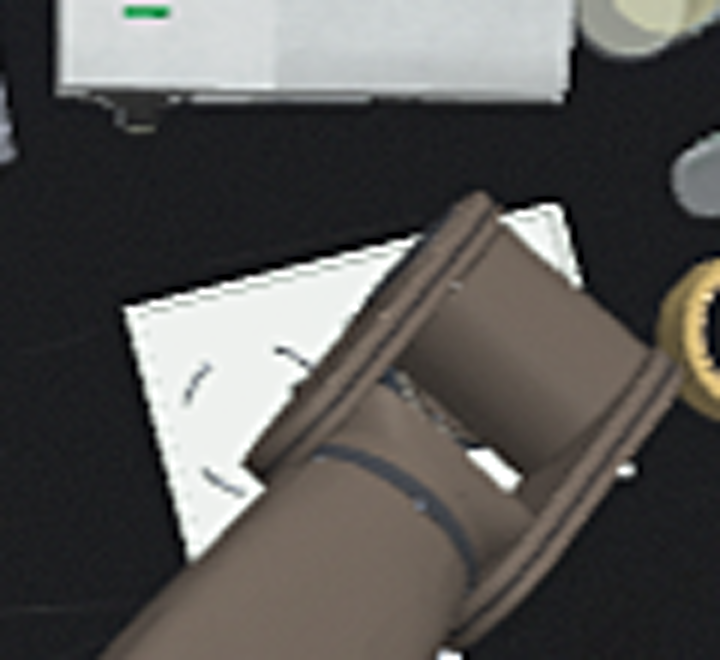

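Tray held level. I'll go sideways first, keeping clear of the white instrument, then over the box.

```bash
python3 -m jog '[{"grip":1,"x":0,"y":0,"z":-5,"rx":0,"ry":0,"rz":2.2},{"grip":1,"x":-10,"y":-3.4,"z":0,"rx":0,"ry":0,"rz":2.2},{"grip":1,"x":-25,"y":-8.5,"z":0,"rx":0,"ry":0,"rz":0},{"grip":1,"x":-35,"y":-12,"z":0,"rx":0,"ry":0,"rz":0},{"grip":1,"x":-38,"y":-13,"z":0,"rx":0,"ry":0,"rz":0},{"grip":1,"x":-38,"y":-13,"z":0,"rx":0,"ry":0,"rz":0},{"grip":1,"x":-38,"y":-13,"z":0,"rx":0,"ry":0,"rz":0},{"grip":1,"x":-38,"y":-13,"z":0,"rx":0,"ry":0,"rz":0}]'
python3 -m jog '[{"grip":1,"x":-38,"y":-13,"z":0,"rx":0,"ry":0,"rz":0},{"grip":1,"x":-25,"y":-18,"z":0,"rx":0,"ry":0,"rz":0},{"grip":1,"x":-10,"y":-30,"z":0,"rx":0,"ry":0,"rz":0},{"grip":1,"x":3,"y":-35,"z":0,"rx":0,"ry":0,"rz":0},{"grip":1,"x":4,"y":-30,"z":0,"rx":0,"ry":0,"rz":0},{"grip":1,"x":3,"y":-18,"z":0,"rx":0,"ry":0,"rz":0},{"grip":1,"x":0,"y":0,"z":0,"rx":0,"ry":0,"rz":0},{"grip":1,"x":0,"y":0,"z":0,"rx":0,"ry":0,"rz":0}]'
python3 -c "
from h import *
go(.669,.002,.34,-81.3)
crop(cam('scene'),220,60,360,200,5,'g16.png');t=cam('top');crop(t,245,90,375,200,6,'g16t.png')"
```

```text
time: 19.37
eef_pos: [0.5137, -0.0755, 0.3353]
tcp_rot: [0.758, -0.652, -0.003, 0.001]
contact_force: [1.0, 0.4, -3.6]
opening: 0.106
time: 20.03
eef_pos: [0.6473, 0.0066, 0.3348]
tcp_rot: [0.759, -0.651, -0.003, 0.002]
contact_force: [-1.0, 0.5, -2.6]
opening: 0.105
t 20.03 pos [0.6473 0.0066 0.3348] yaw -81.29 op 0.105 F [-1.   0.5 -2.6] tilt [-0.43  0.06]
rz 0.0 then x 7.9 y -20.8 z -5.2 | rows 0.5
```

View pics/g16.png

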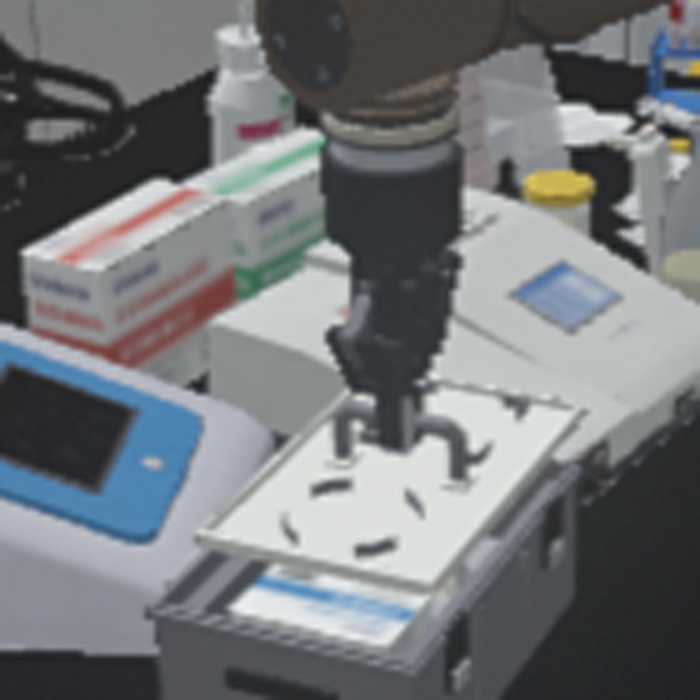

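View pics/g16t.png

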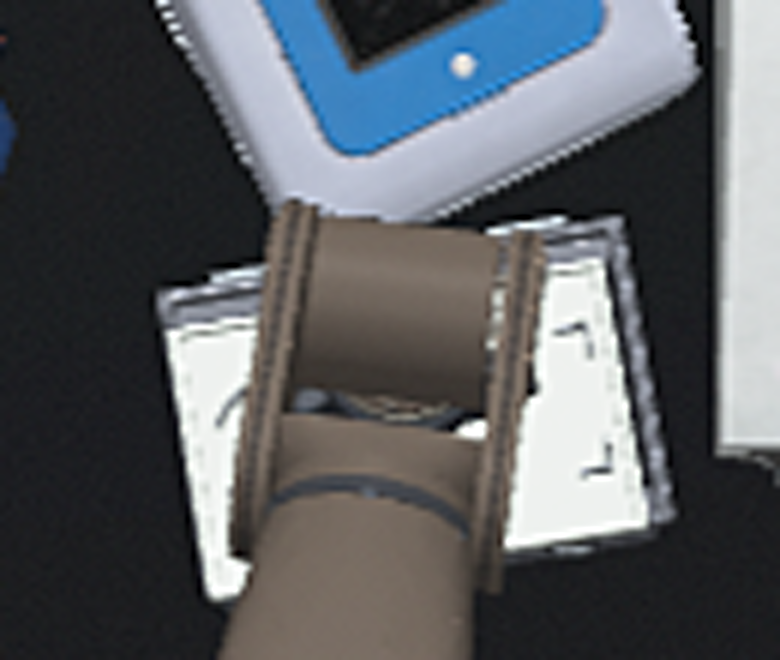

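```bash
python3 -m jog '[{"grip":1,"x":4,"y":-10,"z":0,"rx":0,"ry":0,"rz":0},{"grip":1,"x":2.5,"y":-8,"z":0,"rx":0,"ry":0,"rz":0},{"grip":1,"x":0,"y":0,"z":15,"rx":0,"ry":0,"rz":0},{"grip":1,"x":0,"y":0,"z":5,"rx":0,"ry":0,"rz":0},{"grip":1,"x":0,"y":0,"z":0,"rx":0,"ry":0,"rz":0},{"grip":1,"x":0,"y":0,"z":0,"rx":0,"ry":0,"rz":0},{"grip":1,"x":0,"y":0,"z":0,"rx":0,"ry":0,"rz":0}]'
python3 -c "
from h import *
go(.669,.002,.29,-81.3)
t=cam('top');crop(t,245,100,375,200,6,'g17t.png')"
```

```text
time: 20.72
eef_pos: [0.6661, 0.0028, 0.3189]
tcp_rot: [0.759, -0.651, -0.0, 0.0]
contact_force: [0.6, 0.7, -2.6]
opening: 0.103
t 20.72 pos [0.6661 0.0028 0.3189] yaw -81.3 op 0.103 F [ 0.6  0.7 -2.6] tilt [-0.04  0.01]
rz -0.0 then x 1.2 y -2.8 z 28.9 | rows 0.1
```

View pics/g17t.png

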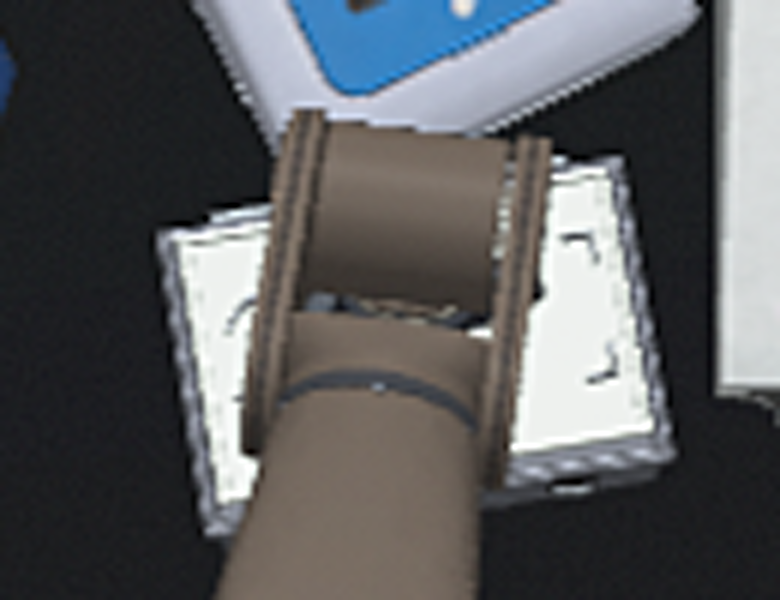

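```bash
python3 -c "
from h import *
t=cam('top');U=lambda x,y,ox,oy,k:((x+.5)/k-.5+ox,(y+.5)/k-.5+oy)
for n,z,P in[('tray',.134,[(178,238),(618,165),(660,430),(216,505)]),('box',.098,[(158,232),(620,157),(675,455),(205,535)])]:
    P=np.array([ray(t,*U(x,y,245,100,6),z)[:2] for x,y in P]);e=(P[0]-P[1]+P[3]-P[2])/2;f=(P[0]-P[3]+P[1]-P[2])/2
    print(n,P.mean(0).round(4),'yaw',np.degrees(np.arctan2(-e[0],e[1])).round(2),np.degrees(np.arctan2(f[1],f[0])).round(2),np.linalg.norm(e),np.linalg.norm(f))
go(.669,.002,.29,-81.3)"
```

```text
tray [6.67e-01 6.00e-04] yaw 8.6 7.47 0.23198201441635904 0.1412373323314732
box [0.6687 0.0026] yaw 8.54 8.55 0.25051610891338033 0.16389455044864418
t 20.82 pos [0.6664 0.0028 0.3197] yaw -81.3 op 0.106 F [-0.4  0.  -1.3] tilt [ 0.04 -0.01]
rz -0.0 then x 1.2 y -2.5 z 29.7 | rows 0.1
```

```bash
python3 -m jog '[{"grip":1,"x":-1.7,"y":-2,"z":8,"rx":0,"ry":0,"rz":0},{"grip":1,"x":0,"y":0,"z":8,"rx":0,"ry":0,"rz":0},{"grip":1,"x":0,"y":0,"z":5,"rx":0,"ry":0,"rz":0},{"grip":1,"x":0,"y":0,"z":0,"rx":0,"ry":0,"rz":0},{"grip":1,"x":0,"y":0,"z":0,"rx":0,"ry":0,"rz":0}]'
python3 -m jog '[{"grip":1,"x":0,"y":0,"z":3,"rx":0,"ry":0,"rz":0},{"grip":1,"x":0,"y":0,"z":3,"rx":0,"ry":0,"rz":0},{"grip":1,"x":0,"y":0,"z":3,"rx":0,"ry":0,"rz":0},{"grip":1,"x":0,"y":0,"z":0,"rx":0,"ry":0,"rz":0}]'
python3 -c "
from h import *
go(.668,.0048,.279,-81.3)
crop(cam('scene'),220,60,360,200,5,'g18.png')
t=cam('top');crop(t,245,100,375,200,6,'g18t.png')"
```

```text
time: 21.23
eef_pos: [0.6679, 0.0048, 0.297]
tcp_rot: [0.759, -0.651, -0.001, 0.001]
contact_force: [0.1, 0.3, -1.6]
opening: 0.106
time: 21.57
eef_pos: [0.6679, 0.0047, 0.2884]
tcp_rot: [0.759, -0.651, -0.001, 0.0]
contact_force: [-1.1, 0.2, -2.0]
opening: 0.104
t 21.57 pos [0.6679 0.0047 0.2884] yaw -81.31 op 0.104 F [-1.1  0.2 -2. ] tilt [-0.07  0.01]
rz -0.0 then x -0.1 y -0.1 z 9.4 | rows 0.0
```

View pics/g18.png

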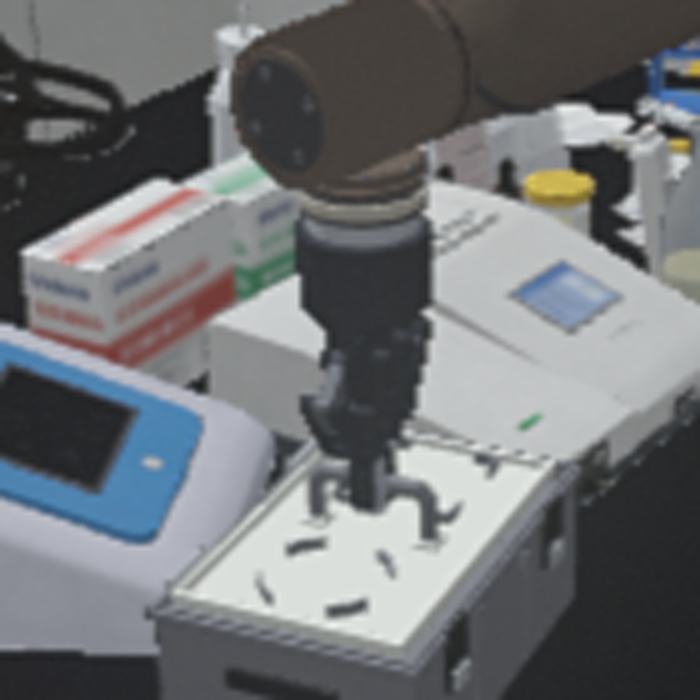

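View pics/g18t.png

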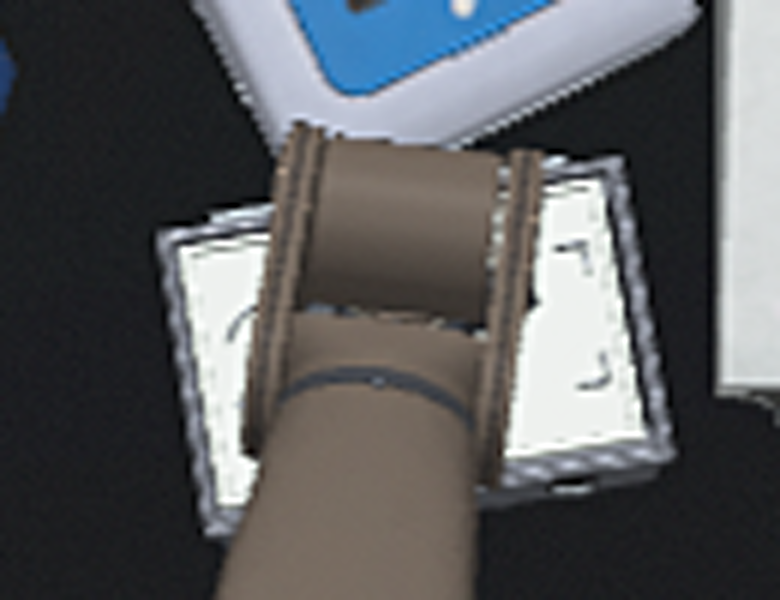

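The tray is nested inside the rim with even gaps and no contact force. Continuing to the ledges.

```bash
python3 -m jog '[{"grip":1,"x":0,"y":0,"z":3,"rx":0,"ry":0,"rz":0},{"grip":1,"x":0,"y":0,"z":3,"rx":0,"ry":0,"rz":0},{"grip":1,"x":0,"y":0,"z":2,"rx":0,"ry":0,"rz":0},{"grip":1,"x":0,"y":0,"z":1,"rx":0,"ry":0,"rz":0},{"grip":1,"x":0,"y":0,"z":0,"rx":0,"ry":0,"rz":0}]'
python3 -c "
from h import *
go(.668,.0048,.279,-81.3)"
```

```text
time: 22.08
eef_pos: [0.668, 0.0047, 0.2796]
tcp_rot: [0.759, -0.651, -0.0, 0.0]
contact_force: [0.3, 0.3, -2.1]
opening: 0.101
t 22.08 pos [0.668  0.0047 0.2796] yaw -81.31 op 0.101 F [ 0.3  0.3 -2.1] tilt [-0.06  0.01]
rz -0.0 then x -0.1 y -0.0 z 0.6 | rows 0.0
```

```bash
python3 -m jog '[{"grip":1,"x":0,"y":0,"z":0.8,"rx":0,"ry":0,"rz":0},{"grip":1,"x":0,"y":0,"z":0.5,"rx":0,"ry":0,"rz":0},{"grip":1,"x":0,"y":0,"z":0,"rx":0,"ry":0,"rz":0}]'
python3 -m jog '[{"grip":0.5,"x":0,"y":0,"z":0,"rx":0,"ry":0,"rz":0},{"grip":0.5,"x":0,"y":0,"z":0,"rx":0,"ry":0,"rz":0},{"grip":0.5,"x":0,"y":0,"z":0,"rx":0,"ry":0,"rz":0},{"grip":0.5,"x":0,"y":0,"z":-15,"rx":0,"ry":0,"rz":0},{"grip":0.5,"x":0,"y":0,"z":-25,"rx":0,"ry":0,"rz":0},{"grip":0.5,"x":0,"y":0,"z":-30,"rx":0,"ry":0,"rz":0},{"grip":0.3,"x":0,"y":0,"z":0,"rx":0,"ry":0,"rz":0}]'
python3 -c "
from h import *
go(.4796,.1356,.34,-81.3)
crop(cam('scene'),220,60,360,200,5,'g19.png')"
```

```text
time: 22.33
eef_pos: [0.6682, 0.0047, 0.2791]
tcp_rot: [0.759, -0.651, 0.0, -0.0]
contact_force: [0.6, -1.0, -3.2]
opening: 0.102
time: 22.92
eef_pos: [0.6699, 0.0045, 0.3584]
tcp_rot: [0.759, -0.651, 0.006, -0.004]
contact_force: [0.2, -0.1, 1.5]
opening: 0.622
t 22.92 pos [0.6699 0.0045 0.3584] yaw -81.3 op 0.622 F [ 0.2 -0.1  1.5] tilt [ 0.8  -0.11]
rz 0.0 then x -158.3 y 168.3 z 18.4 | rows 5.6
```

View pics/g19.png

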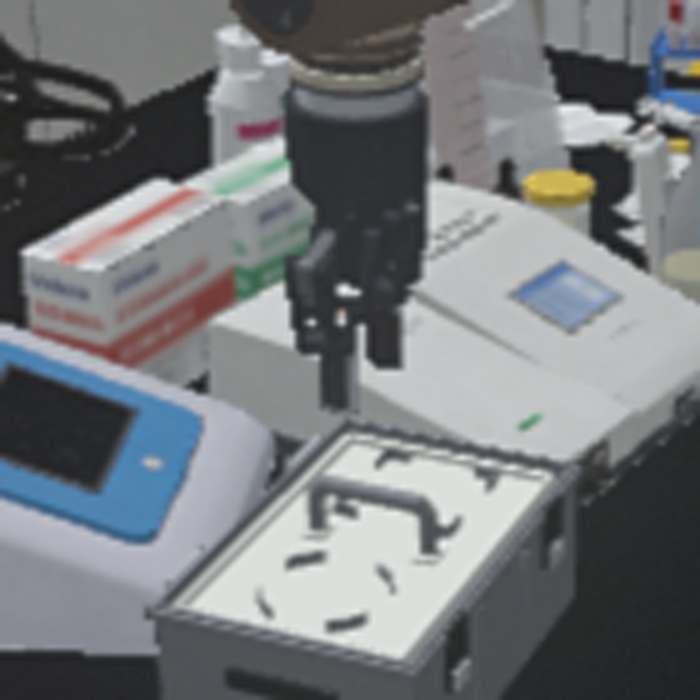

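The tray lies level in the box with the round seat on the left. Next is the dish, with jaws turned to the box's x axis to clear the handle.

```bash
python3 -m jog '[{"grip":0,"x":0,"y":0,"z":0,"rx":0,"ry":0,"rz":-6},{"grip":0,"x":0,"y":0,"z":0,"rx":0,"ry":0,"rz":-7},{"grip":0,"x":0,"y":0,"z":0,"rx":0,"ry":0,"rz":-7},{"grip":0,"x":0,"y":0,"z":0,"rx":0,"ry":0,"rz":-7},{"grip":0,"x":0,"y":0,"z":0,"rx":0,"ry":0,"rz":-7},{"grip":0,"x":0,"y":0,"z":0,"rx":0,"ry":0,"rz":-7},{"grip":0,"x":0,"y":0,"z":0,"rx":0,"ry":0,"rz":-7},{"grip":0,"x":0,"y":0,"z":0,"rx":0,"ry":0,"rz":-7}]' 25
python3 -m jog '[{"grip":0,"x":0,"y":0,"z":0,"rx":0,"ry":0,"rz":-7},{"grip":0,"x":0,"y":0,"z":0,"rx":0,"ry":0,"rz":-7},{"grip":0,"x":0,"y":0,"z":0,"rx":0,"ry":0,"rz":-7},{"grip":0,"x":0,"y":0,"z":0,"rx":0,"ry":0,"rz":-7},{"grip":0,"x":0,"y":0,"z":0,"rx":0,"ry":0,"rz":-7},{"grip":0,"x":0,"y":0,"z":0,"rx":0,"ry":0,"rz":0},{"grip":0,"x":0,"y":0,"z":0,"rx":0,"ry":0,"rz":0}]'
python3 -c "
from h import *
go(.4796,.1356,.26,8.7)"
```

```text
time: 23.63
eef_pos: [0.668, 0.0047, 0.3488]
tcp_rot: [0.974, -0.225, -0.0, 0.0]
contact_force: [0.3, 0.7, -0.2]
opening: 1.0
time: 24.22
eef_pos: [0.668, 0.0047, 0.3489]
tcp_rot: [0.997, 0.074, -0.0, -0.0]
contact_force: [0.4, -0.1, 0.4]
opening: 1.0
t 24.22 pos [0.668  0.0047 0.3489] yaw 8.51 op 1.0 F [ 0.4 -0.1  0.4] tilt [-0.02  0.  ]
rz -0.2 then x -166.5 y -157.9 z 88.9 | rows 5.6
```

```bash
python3 -m jog '[{"grip":0,"x":-26,"y":-25,"z":0,"rx":0,"ry":0,"rz":0},{"grip":0,"x":-28,"y":-26.5,"z":0,"rx":0,"ry":0,"rz":0},{"grip":0,"x":-28,"y":-26.5,"z":0,"rx":0,"ry":0,"rz":0},{"grip":0,"x":-28,"y":-26.5,"z":0,"rx":0,"ry":0,"rz":0},{"grip":0,"x":-28,"y":-26.5,"z":20,"rx":0,"ry":0,"rz":0},{"grip":0,"x":-28,"y":-26.5,"z":30,"rx":0,"ry":0,"rz":0},{"grip":0,"x":0,"y":0,"z":30,"rx":0,"ry":0,"rz":0},{"grip":0,"x":0,"y":0,"z":0,"rx":0,"ry":0,"rz":0}]'
python3 -m jog '[{"grip":0,"x":0,"y":0,"z":0,"rx":0,"ry":0,"rz":0},{"grip":0,"x":0,"y":0,"z":0,"rx":0,"ry":0,"rz":0}]'
python3 -c "
from h import *
go(.4796,.1356,.172,8.7)
crop(cam('scene'),260,130,400,260,5,'g20.png')
t=cam('top');crop(t,245,100,375,200,6,'g20t.png')"
```

```text
time: 24.88
eef_pos: [0.4822, 0.132, 0.2686]
tcp_rot: [0.997, 0.076, -0.006, -0.0]
contact_force: [-1.1, -0.5, -0.3]
opening: 1.004
time: 25.05
eef_pos: [0.4876, 0.1309, 0.2759]
tcp_rot: [0.997, 0.075, 0.001, 0.0]
contact_force: [0.6, 0.2, -0.2]
opening: 1.001
t 25.05 pos [0.4876 0.1309 0.2759] yaw 8.6 op 1.001 F [ 0.6  0.2 -0.2] tilt [0.16 0.01]
rz -0.1 then x -7.1 y -5.8 z 103.9 | rows 0.2
```

View pics/g20.png

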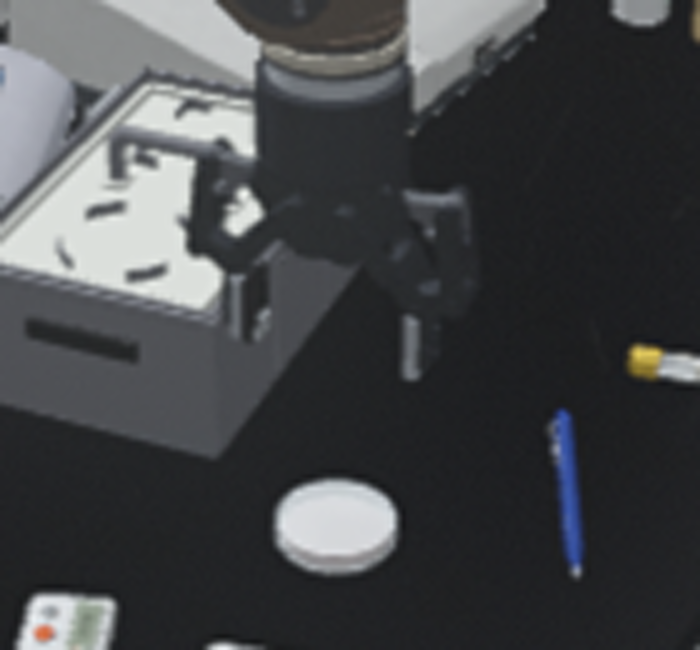

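View pics/g20t.png

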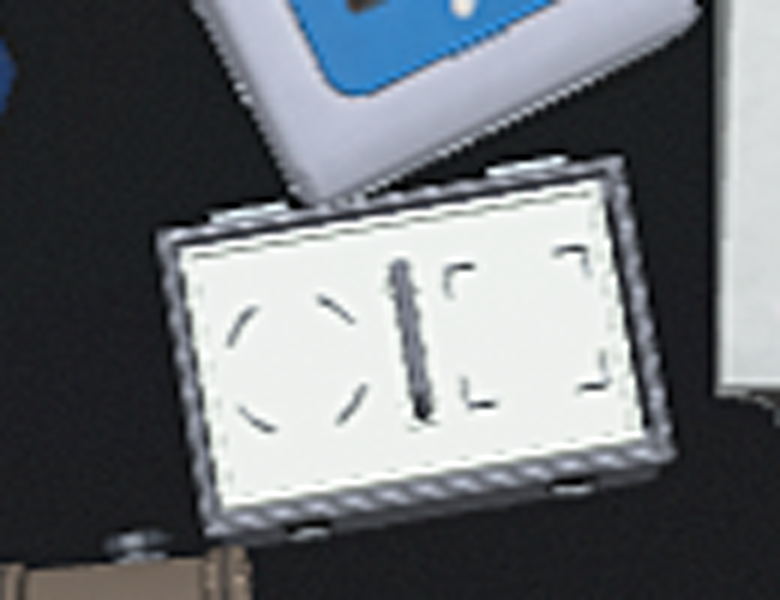

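```bash
python3 -c "
from h import *
t=cam('top');U=lambda x,y,ox,oy,k:((x+.5)/k-.5+ox,(y+.5)/k-.5+oy)
print('round',ray(t,*U(297,365,245,100,6),.094),'square',ray(t,*U(526,327,245,100,6),.094),'handle',ray(t,*U(410,340,245,100,6),.128))
P=np.array([ray(t,*U(x,y,245,100,6),.094) for x,y in[(180,247),(603,180),(645,436),(222,507)]]);print('tray',P.mean(0),np.linalg.norm(P-np.roll(P,1,0),axis=1))
go(.4796,.1356,.172,8.7)"
python3 -m jog '[{"grip":0,"x":-7,"y":-5.5,"z":30,"rx":0,"ry":0,"rz":0},{"grip":0,"x":0,"y":0,"z":30,"rx":0,"ry":0,"rz":0},{"grip":0,"x":0,"y":0,"z":20,"rx":0,"ry":0,"rz":0},{"grip":0,"x":0,"y":0,"z":10,"rx":0,"ry":0,"rz":0},{"grip":0,"x":0,"y":0,"z":0,"rx":0,"ry":0,"rz":0},{"grip":0,"x":0,"y":0,"z":0,"rx":0,"ry":0,"rz":0}]'
python3 -c "
from h import *
go(.4796,.1356,.172,8.7)
crop(cam('scene'),260,150,400,280,5,'g21.png')"
```

```text
round [0.65925845 0.06528816 0.094     ] square [ 0.67754536 -0.05677898  0.094     ] handle [0.6650114  0.00486843 0.128     ]
tray [0.67060874 0.00369846 0.094     ] [0.14195535 0.22880629 0.1399756  0.22704105]
t 25.2 pos [0.4878 0.1307 0.2764] yaw 8.6 op 1.0 F [ 0.   0.3 -0.6] tilt [0.24 0.01]
rz -0.1 then x -7.4 y -6.1 z 104.4 | rows 0.2
time: 25.7
eef_pos: [0.4794, 0.1354, 0.185]
tcp_rot: [0.997, 0.075, 0.001, -0.0]
contact_force: [0.8, 0.4, 0.6]
opening: 0.998
t 25.7 pos [0.4794 0.1354 0.185 ] yaw 8.65 op 0.998 F [0.8 0.4 0.6] tilt [0.07 0.01]
rz -0.0 then x 0.3 y -0.2 z 13.0 | rows 0.0
```

View pics/g21.png

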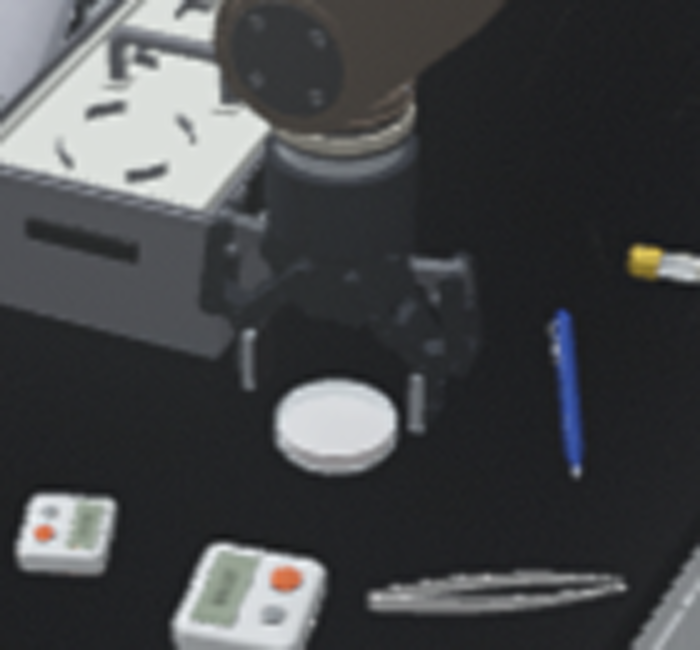

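```bash
python3 -m jog '[{"grip":0,"x":0,"y":0,"z":8,"rx":0,"ry":0,"rz":0},{"grip":0,"x":0,"y":0,"z":5,"rx":0,"ry":0,"rz":0},{"grip":0,"x":0,"y":0,"z":0,"rx":0,"ry":0,"rz":0},{"grip":0.15,"x":0,"y":0,"z":0,"rx":0,"ry":0,"rz":0},{"grip":1,"x":0,"y":0,"z":0,"rx":0,"ry":0,"rz":0},{"grip":1,"x":0,"y":0,"z":0,"rx":0,"ry":0,"rz":0},{"grip":1,"x":0,"y":0,"z":0,"rx":0,"ry":0,"rz":0},{"grip":1,"x":0,"y":0,"z":0,"rx":0,"ry":0,"rz":0}]' 25
python3 -c "
from h import *
go(.4796,.1356,.172,8.7)
crop(cam('scene'),260,150,400,280,5,'g22.png')"
```

```text
time: 26.42
eef_pos: [0.4787, 0.1356, 0.1718]
tcp_rot: [0.997, 0.076, 0.0, 0.0]
contact_force: [-2.1, -0.4, 5.1]
opening: 0.685
t 26.42 pos [0.4787 0.1356 0.1718] yaw 8.7 op 0.685 F [-2.1 -0.4  5.1] tilt [0.02 0.  ]
rz -0.0 then x 0.9 y 0.2 z -0.2 | rows 0.0
```

View pics/g22.png

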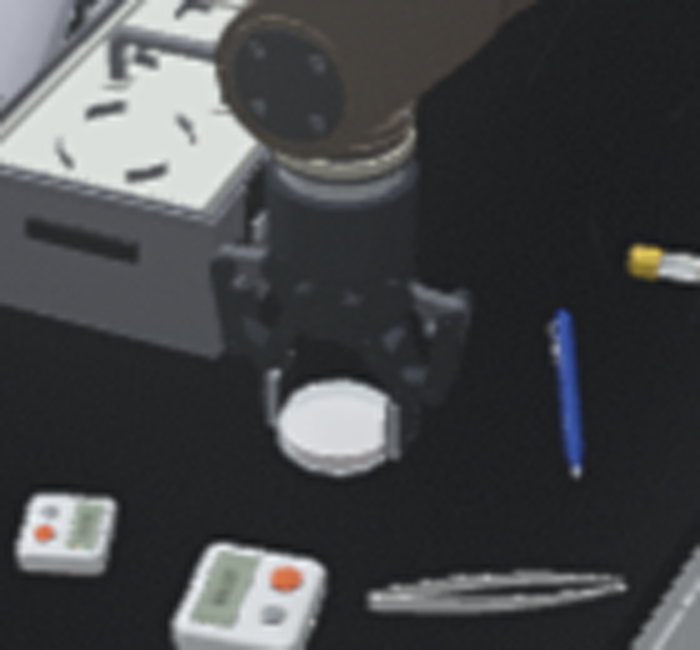

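```bash
python3 -m jog '[{"grip":1,"x":0,"y":0,"z":-5,"rx":0,"ry":0,"rz":0},{"grip":1,"x":0,"y":0,"z":-20,"rx":0,"ry":0,"rz":0},{"grip":1,"x":0,"y":0,"z":-30,"rx":0,"ry":0,"rz":0},{"grip":1,"x":0,"y":0,"z":-35,"rx":0,"ry":0,"rz":0},{"grip":1,"x":0,"y":0,"z":-35,"rx":0,"ry":0,"rz":0},{"grip":1,"x":0,"y":0,"z":-20,"rx":0,"ry":0,"rz":0},{"grip":1,"x":0,"y":0,"z":0,"rx":0,"ry":0,"rz":0},{"grip":1,"x":0,"y":0,"z":0,"rx":0,"ry":0,"rz":0}]'
python3 -c "
from h import *
go(.6595,.0655,.32,8.7)
crop(cam('scene'),260,100,400,230,5,'g23.png')"
```

```text
time: 27.13
eef_pos: [0.4787, 0.1356, 0.3175]
tcp_rot: [0.997, 0.076, 0.002, -0.0]
contact_force: [-0.4, -0.5, -1.2]
opening: 0.685
t 27.13 pos [0.4787 0.1356 0.3175] yaw 8.69 op 0.685 F [-0.4 -0.5 -1.2] tilt [0.21 0.02]
rz -0.0 then x 168.1 y 96.6 z -2.5 | rows 4.7
```

View pics/g23.png

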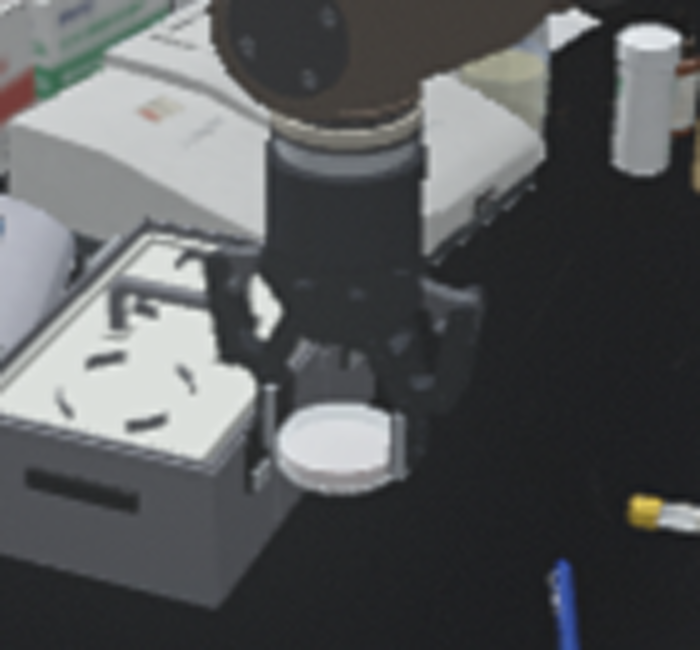

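Dish held flat. Over to the round seat.

```bash
python3 -m jog '[{"grip":1,"x":14,"y":8,"z":0,"rx":0,"ry":0,"rz":0},{"grip":1,"x":30,"y":17,"z":0,"rx":0,"ry":0,"rz":0},{"grip":1,"x":34,"y":19.6,"z":0,"rx":0,"ry":0,"rz":0},{"grip":1,"x":34,"y":19.6,"z":0,"rx":0,"ry":0,"rz":0},{"grip":1,"x":32,"y":18.4,"z":0,"rx":0,"ry":0,"rz":0},{"grip":1,"x":18,"y":10.4,"z":0,"rx":0,"ry":0,"rz":0},{"grip":1,"x":6,"y":3.6,"z":0,"rx":0,"ry":0,"rz":0},{"grip":1,"x":0,"y":0,"z":0,"rx":0,"ry":0,"rz":0}]'
python3 -m jog '[{"grip":1,"x":0,"y":0,"z":15,"rx":0,"ry":0,"rz":0},{"grip":1,"x":0,"y":0,"z":15,"rx":0,"ry":0,"rz":0},{"grip":1,"x":0,"y":0,"z":0,"rx":0,"ry":0,"rz":0},{"grip":1,"x":0,"y":0,"z":0,"rx":0,"ry":0,"rz":0}]'
python3 -c "
from h import *
go(.6595,.0655,.260,8.7)
crop(cam('scene'),220,70,360,210,5,'g24.png')"
```

```text
time: 27.85
eef_pos: [0.6595, 0.0646, 0.3131]
tcp_rot: [0.997, 0.075, -0.002, -0.0]
contact_force: [0.2, -0.2, 0.1]
opening: 0.684
time: 28.18
eef_pos: [0.6573, 0.0662, 0.2831]
tcp_rot: [0.997, 0.076, -0.003, -0.0]
contact_force: [-0.2, 1.1, 0.2]
opening: 0.682
t 28.18 pos [0.6573 0.0662 0.2831] yaw 8.75 op 0.682 F [-0.2  1.1  0.2] tilt [-0.34  0.02]
rz 0.0 then x 2.1 y 1.0 z 23.1 | rows 0.1
```

View pics/g24.png

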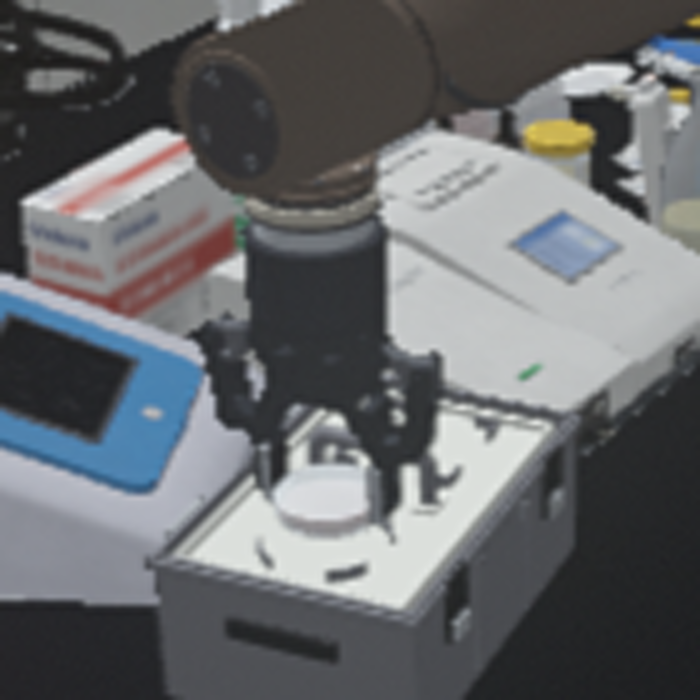

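```bash
python3 -m jog '[{"grip":1,"x":0.5,"y":0.5,"z":6,"rx":0,"ry":0,"rz":0},{"grip":1,"x":0,"y":0,"z":4,"rx":0,"ry":0,"rz":0},{"grip":1,"x":0,"y":0,"z":0,"rx":0,"ry":0,"rz":0},{"grip":1,"x":0,"y":0,"z":0,"rx":0,"ry":0,"rz":0}]'
python3 -c "
from h import *
go(.6595,.0655,.260,8.7)"
```

```text
time: 28.57
eef_pos: [0.6596, 0.0651, 0.276]
tcp_rot: [0.997, 0.076, -0.0, -0.0]
contact_force: [-0.5, 0.7, 0.1]
opening: 0.682
t 28.57 pos [0.6596 0.0651 0.276 ] yaw 8.7 op 0.682 F [-0.5  0.7  0.1] tilt [-0.02  0.  ]
rz -0.0 then x -0.0 y -0.4 z 16.0 | rows 0.0
```

```bash
python3 -m jog '[{"grip":1,"x":0,"y":-0.4,"z":4,"rx":0,"ry":0,"rz":0},{"grip":1,"x":0,"y":0,"z":4,"rx":0,"ry":0,"rz":0},{"grip":1,"x":0,"y":0,"z":4,"rx":0,"ry":0,"rz":0},{"grip":1,"x":0,"y":0,"z":2.5,"rx":0,"ry":0,"rz":0},{"grip":1,"x":0,"y":0,"z":0,"rx":0,"ry":0,"rz":0},{"grip":1,"x":0,"y":0,"z":0,"rx":0,"ry":0,"rz":0}]'
python3 -c "
from h import *
go(.6595,.0655,.260,8.7)
crop(cam('scene'),220,70,360,210,5,'g25.png')"
```

```text
time: 29.07
eef_pos: [0.6595, 0.0654, 0.2612]
tcp_rot: [0.997, 0.076, -0.0, -0.0]
contact_force: [0.2, -0.5, 0.1]
opening: 0.684
t 29.07 pos [0.6595 0.0654 0.2612] yaw 8.69 op 0.684 F [ 0.2 -0.5  0.1] tilt [-0.04  0.  ]
rz -0.0 then x -0.0 y -0.1 z 1.2 | rows 0.0
```

View pics/g25.png

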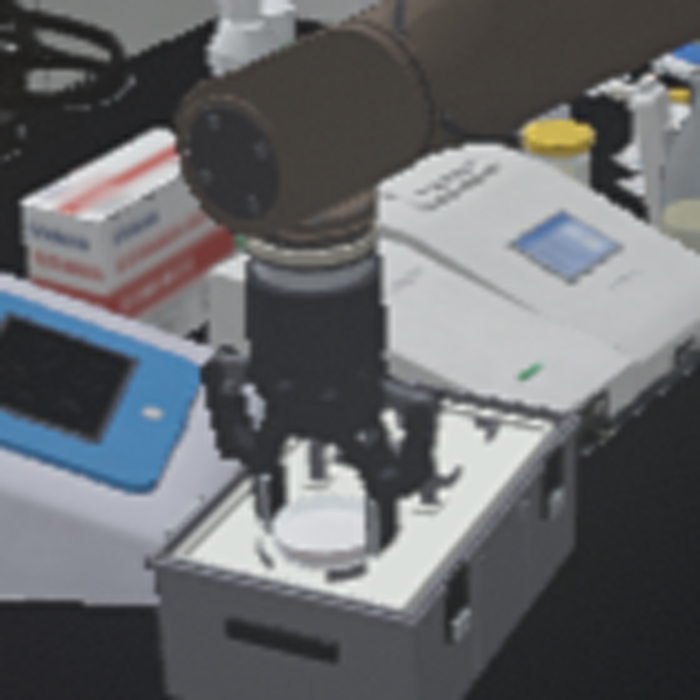

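```bash
python3 -m jog '[{"grip":1,"x":0,"y":0,"z":1.3,"rx":0,"ry":0,"rz":0},{"grip":1,"x":0,"y":0,"z":0,"rx":0,"ry":0,"rz":0},{"grip":0.25,"x":0,"y":0,"z":0,"rx":0,"ry":0,"rz":0},{"grip":0.18,"x":0,"y":0,"z":0,"rx":0,"ry":0,"rz":0},{"grip":0.18,"x":0,"y":0,"z":-3,"rx":0,"ry":0,"rz":0},{"grip":0.18,"x":0,"y":0,"z":-12,"rx":0,"ry":0,"rz":0},{"grip":0.18,"x":0,"y":0,"z":-30,"rx":0,"ry":0,"rz":0},{"grip":0.1,"x":0,"y":0,"z":-30,"rx":0,"ry":0,"rz":0}]'
python3 -c "
from h import *
crop(cam('scene'),220,70,360,210,5,'g26.png')
go(.445,.2746,.32,15)"
```

```text
time: 29.78
eef_pos: [0.6592, 0.0654, 0.3353]
tcp_rot: [0.997, 0.076, -0.002, -0.0]
contact_force: [0.5, 0.0, 1.2]
opening: 0.899
t 29.83 pos [0.6612 0.0655 0.345 ] yaw 8.71 op 0.9 F [2.6 0.1 6.1] tilt [ 0.65 -0.04]
rz -6.3 then x -154.8 y -258.0 z 25.0 | rows 7.3
```

View pics/g26.png

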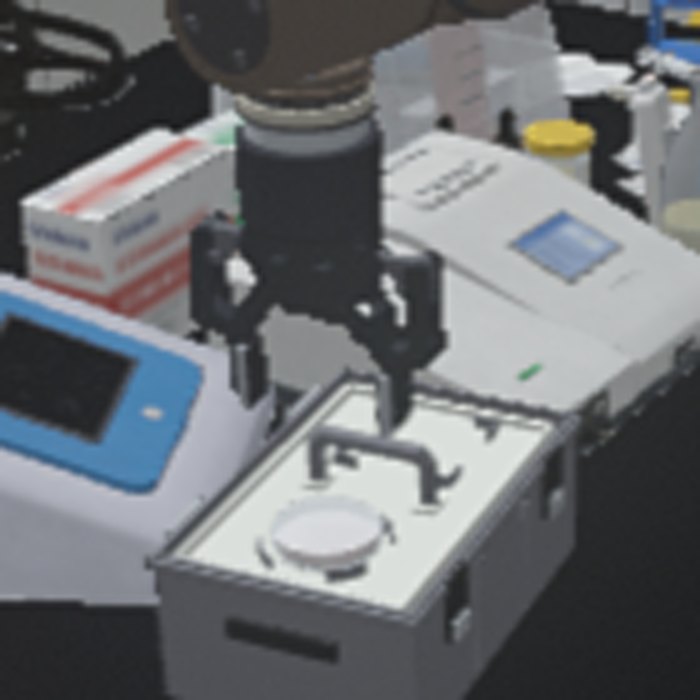

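Dish is flat in the round seat. Next the largest timer.

```bash
python3 -m jog '[{"grip":0,"x":0,"y":0,"z":0,"rx":0,"ry":0,"rz":-6.3},{"grip":0,"x":-21,"y":-35,"z":0,"rx":0,"ry":0,"rz":0},{"grip":0,"x":-21,"y":-35,"z":0,"rx":0,"ry":0,"rz":0},{"grip":0,"x":-21,"y":-35,"z":0,"rx":0,"ry":0,"rz":0},{"grip":0,"x":-21,"y":-35,"z":0,"rx":0,"ry":0,"rz":0},{"grip":0,"x":-21,"y":-35,"z":0,"rx":0,"ry":0,"rz":0},{"grip":0,"x":-21,"y":-35,"z":10,"rx":0,"ry":0,"rz":0},{"grip":0,"x":-21,"y":-35,"z":30,"rx":0,"ry":0,"rz":0}]'
python3 -m jog '[{"grip":0,"x":-6,"y":-12,"z":35,"rx":0,"ry":0,"rz":0},{"grip":0,"x":0,"y":0,"z":20,"rx":0,"ry":0,"rz":0},{"grip":0,"x":0,"y":0,"z":0,"rx":0,"ry":0,"rz":0},{"grip":0,"x":0,"y":0,"z":0,"rx":0,"ry":0,"rz":0}]'
python3 -c "
from h import *
go(.445,.2755,.178,15)
crop(cam('scene'),220,150,360,290,5,'g27.png');t=cam('top');crop(t,245,100,375,200,6,'g27t.png')"
```

```text
time: 30.5
eef_pos: [0.4593, 0.2608, 0.3057]
tcp_rot: [0.991, 0.131, 0.005, -0.001]
contact_force: [1.0, 1.0, -0.5]
opening: 1.0
time: 30.83
eef_pos: [0.4507, 0.269, 0.2459]
tcp_rot: [0.991, 0.131, -0.0, 0.0]
contact_force: [1.1, 0.5, 0.4]
opening: 1.004
t 30.83 pos [0.4507 0.269  0.2459] yaw 15.02 op 1.004 F [1.1 0.5 0.4] tilt [-0.04 -0.02]
rz 0.0 then x -3.8 y -7.8 z 67.9 | rows 0.2
```

View pics/g27.png

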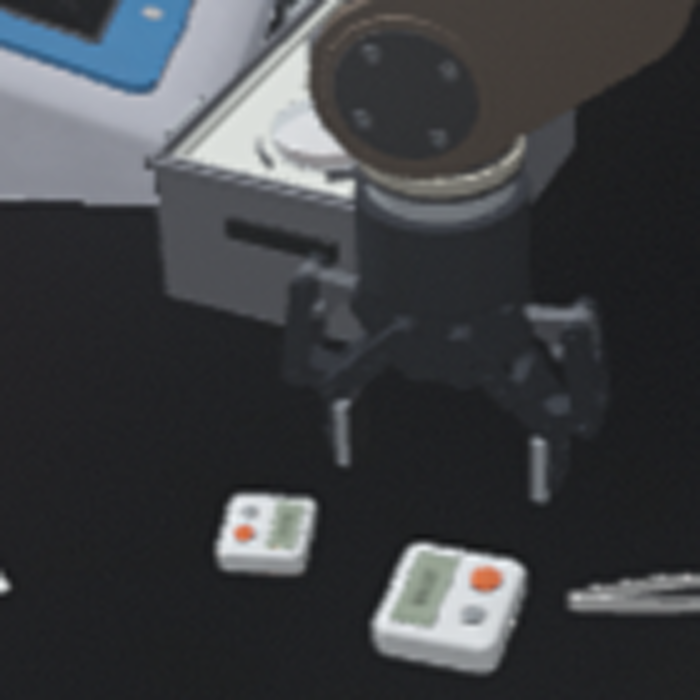

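View pics/g27t.png

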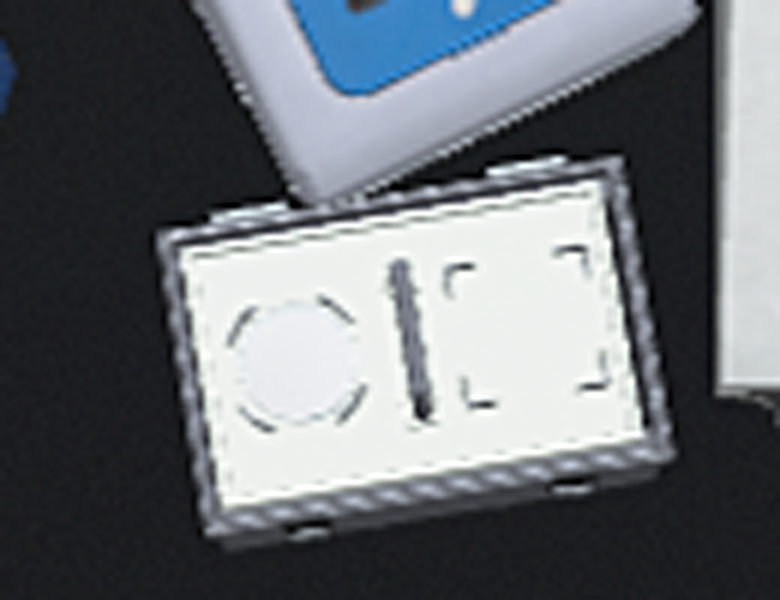

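Dish sits centred between its arcs. Descending on the timer.

```bash
python3 -m jog '[{"grip":0,"x":-3.8,"y":-7.3,"z":20,"rx":0,"ry":0,"rz":0},{"grip":0,"x":0,"y":0,"z":20,"rx":0,"ry":0,"rz":0},{"grip":0,"x":0,"y":0,"z":8,"rx":0,"ry":0,"rz":0},{"grip":0,"x":0,"y":0,"z":0,"rx":0,"ry":0,"rz":0},{"grip":0,"x":0,"y":0,"z":0,"rx":0,"ry":0,"rz":0}]'
python3 -c "
from h import *
go(.445,.2755,.175,15)
crop(cam('scene'),220,170,360,310,5,'g28.png')"
```

```text
time: 31.35
eef_pos: [0.4462, 0.2748, 0.1989]
tcp_rot: [0.992, 0.13, 0.001, -0.0]
contact_force: [0.3, 0.3, -0.2]
opening: 0.999
t 31.35 pos [0.4462 0.2748 0.1989] yaw 14.94 op 0.999 F [ 0.3  0.3 -0.2] tilt [0.09 0.03]
rz -0.1 then x -1.0 y -1.0 z 23.9 | rows 0.0
```

View pics/g28.png

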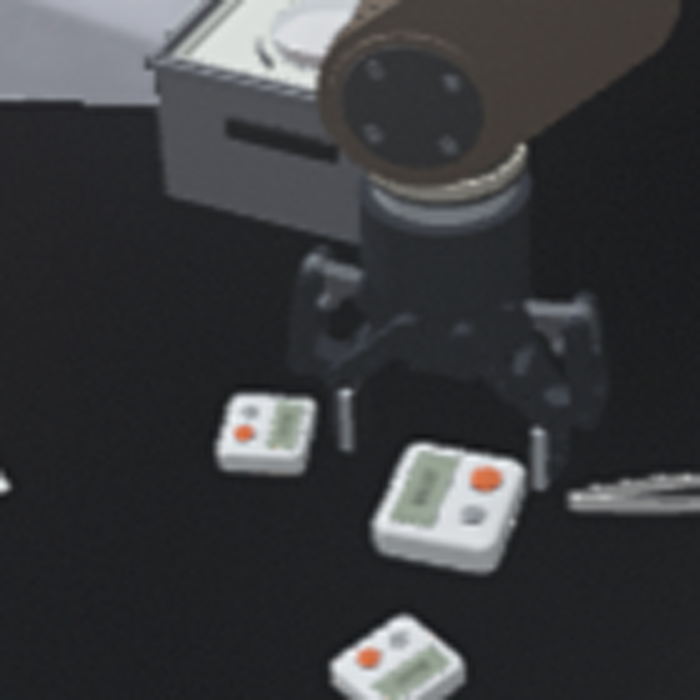

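```bash
python3 -m jog '[{"grip":0,"x":-1,"y":-1,"z":10,"rx":0,"ry":0,"rz":0},{"grip":0,"x":0,"y":0,"z":10,"rx":0,"ry":0,"rz":0},{"grip":0,"x":0,"y":0,"z":3.5,"rx":0,"ry":0,"rz":0},{"grip":0,"x":0,"y":0,"z":0,"rx":0,"ry":0,"rz":0},{"grip":0.15,"x":0,"y":0,"z":0,"rx":0,"ry":0,"rz":0},{"grip":1,"x":0,"y":0,"z":0,"rx":0,"ry":0,"rz":0},{"grip":1,"x":0,"y":0,"z":0,"rx":0,"ry":0,"rz":0},{"grip":1,"x":0,"y":0,"z":0,"rx":0,"ry":0,"rz":0}]' 35
python3 -m jog '[{"grip":1,"x":0,"y":0,"z":0,"rx":0,"ry":0,"rz":0},{"grip":1,"x":0,"y":0,"z":0,"rx":0,"ry":0,"rz":0}]' 35
python3 -c "
from h import *
go(.445,.2755,.175,15)
crop(cam('scene'),220,170,360,310,5,'g29.png')"
```

```text
time: 32.07
eef_pos: [0.4444, 0.2758, 0.1749]
tcp_rot: [0.991, 0.13, 0.001, -0.0]
contact_force: [-0.3, 0.2, 1.4]
opening: 0.678
time: 32.23
eef_pos: [0.4444, 0.2758, 0.1749]
tcp_rot: [0.991, 0.13, 0.001, -0.0]
contact_force: [-0.0, 0.8, 3.7]
opening: 0.675
t 32.23 pos [0.4444 0.2758 0.1749] yaw 14.99 op 0.675 F [-0.   0.8  3.7] tilt [0.07 0.03]
rz -0.0 then x 0.5 y 0.4 z -0.1 | rows 0.0
```

View pics/g29.png

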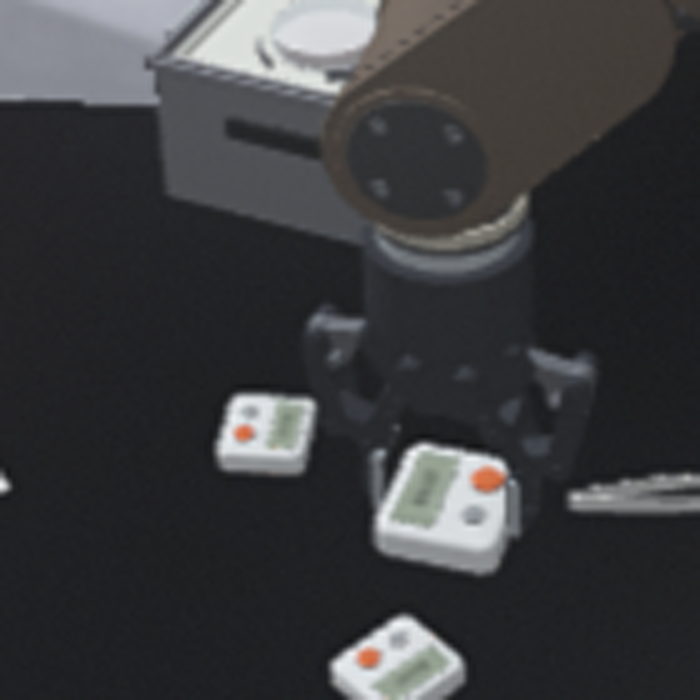

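```bash
python3 -m jog '[{"grip":1,"x":0,"y":0,"z":-5,"rx":0,"ry":0,"rz":0},{"grip":1,"x":0,"y":0,"z":-20,"rx":0,"ry":0,"rz":0},{"grip":1,"x":0,"y":0,"z":-35,"rx":0,"ry":0,"rz":0},{"grip":1,"x":0,"y":0,"z":-40,"rx":0,"ry":0,"rz":0},{"grip":1,"x":0,"y":0,"z":-35,"rx":0,"ry":0,"rz":0},{"grip":1,"x":0,"y":0,"z":-25,"rx":0,"ry":0,"rz":0},{"grip":1,"x":0,"y":0,"z":-10,"rx":0,"ry":0,"rz":0},{"grip":1,"x":0,"y":0,"z":0,"rx":0,"ry":0,"rz":6.3}]'
python3 -m jog '[{"grip":1,"x":0,"y":0,"z":0,"rx":0,"ry":0,"rz":0},{"grip":1,"x":0,"y":0,"z":0,"rx":0,"ry":0,"rz":0}]'
python3 -c "
from h import *
go(.678,-.0568,.345,8.7)
crop(cam('scene'),220,100,360,240,5,'g30.png');t=cam('top');crop(t,170,170,300,270,6,'g30t.png')"
```

```text
time: 32.95
eef_pos: [0.4445, 0.2758, 0.3475]
tcp_rot: [0.997, 0.075, 0.003, -0.001]
contact_force: [0.6, 0.3, -1.9]
opening: 0.685
time: 33.12
eef_pos: [0.4434, 0.2754, 0.3426]
tcp_rot: [0.997, 0.077, -0.001, 0.0]
contact_force: [0.4, 0.5, -0.9]
opening: 0.677
t 33.12 pos [0.4434 0.2754 0.3426] yaw 8.83 op 0.677 F [ 0.4  0.5 -0.9] tilt [-0.16 -0.06]
rz 0.1 then x 181.6 y 363.8 z -2.4 | rows 9.9
```

View pics/g30.png

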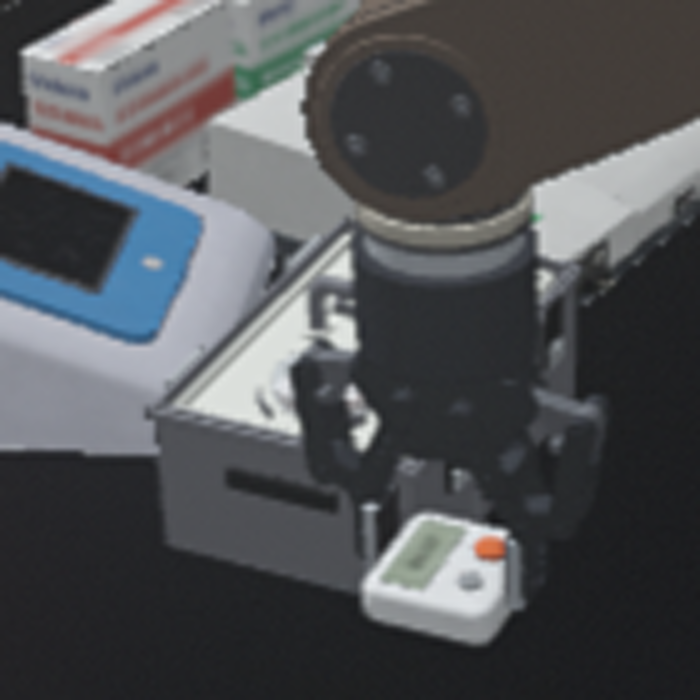

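View pics/g30t.png

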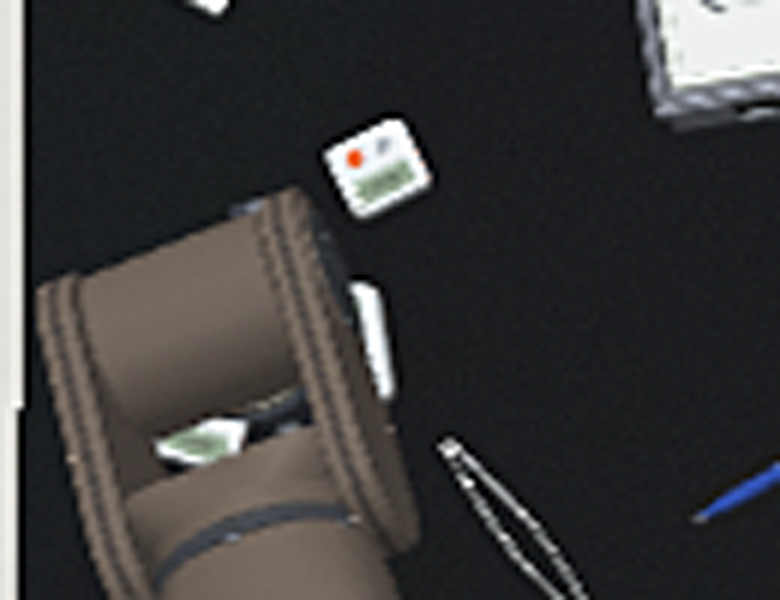

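The timer hangs level, display up (centre near crop (440,580)); the opening of 0.675 matches its 60 mm side. Over to the square seat.

```bash
python3 -m jog '[{"grip":1,"x":6,"y":12,"z":0,"rx":0,"ry":0,"rz":0},{"grip":1,"x":12,"y":24,"z":0,"rx":0,"ry":0,"rz":0},{"grip":1,"x":17,"y":34,"z":0,"rx":0,"ry":0,"rz":0},{"grip":1,"x":18,"y":36,"z":0,"rx":0,"ry":0,"rz":0},{"grip":1,"x":18,"y":36,"z":0,"rx":0,"ry":0,"rz":0},{"grip":1,"x":18,"y":36,"z":0,"rx":0,"ry":0,"rz":0},{"grip":1,"x":18,"y":36,"z":0,"rx":0,"ry":0,"rz":0},{"grip":1,"x":18,"y":36,"z":0,"rx":0,"ry":0,"rz":0}]'
python3 -m jog '[{"grip":1,"x":18,"y":36,"z":0,"rx":0,"ry":0,"rz":0},{"grip":1,"x":17,"y":34,"z":0,"rx":0,"ry":0,"rz":0},{"grip":1,"x":12,"y":24,"z":0,"rx":0,"ry":0,"rz":0},{"grip":1,"x":7,"y":14,"z":0,"rx":0,"ry":0,"rz":0},{"grip":1,"x":1.5,"y":4,"z":0,"rx":0,"ry":0,"rz":0},{"grip":1,"x":0,"y":0,"z":0,"rx":0,"ry":0,"rz":0},{"grip":1,"x":0,"y":0,"z":0,"rx":0,"ry":0,"rz":0}]'
python3 -c "
from h import *
go(.678,-.0568,.30,8.7)"
```

```text
time: 33.88
eef_pos: [0.606, 0.0456, 0.3426]
tcp_rot: [0.997, 0.076, -0.001, -0.0]
contact_force: [0.0, 0.7, -0.3]
opening: 0.675
time: 34.47
eef_pos: [0.6767, -0.0544, 0.343]
tcp_rot: [0.997, 0.076, -0.001, -0.001]
contact_force: [-0.8, 0.9, -1.1]
opening: 0.677
t 34.47 pos [ 0.6767 -0.0544  0.343 ] yaw 8.73 op 0.677 F [-0.8  0.9 -1.1] tilt [-0.14  0.06]
rz 0.0 then x 0.9 y 2.6 z 43.0 | rows 0.1
```

```bash
python3 -m jog '[{"grip":1,"x":0,"y":1.5,"z":20,"rx":0,"ry":0,"rz":0},{"grip":1,"x":0,"y":0,"z":20,"rx":0,"ry":0,"rz":0},{"grip":1,"x":0,"y":0,"z":15,"rx":0,"ry":0,"rz":0},{"grip":1,"x":0,"y":0,"z":5,"rx":0,"ry":0,"rz":0},{"grip":1,"x":0,"y":0,"z":0,"rx":0,"ry":0,"rz":0},{"grip":1,"x":0,"y":0,"z":0,"rx":0,"ry":0,"rz":0},{"grip":1,"x":0,"y":0,"z":0,"rx":0,"ry":0,"rz":0}]'
python3 -c "
from h import *
go(.678,-.0568,.263,8.7)
crop(cam('scene'),240,80,360,200,6,'g31.png');t=cam('top');crop(t,265,100,375,200,6,'g31t.png')"
```

```text
time: 35.05
eef_pos: [0.6778, -0.0562, 0.2858]
tcp_rot: [0.997, 0.076, 0.001, 0.0]
contact_force: [0.3, 0.1, -1.4]
opening: 0.68
t 35.05 pos [ 0.6778 -0.0562  0.2858] yaw 8.73 op 0.68 F [ 0.3  0.1 -1.4] tilt [ 0.14 -0.03]
rz 0.0 then x 0.1 y 0.7 z 22.8 | rows 0.0
```

View pics/g31.png

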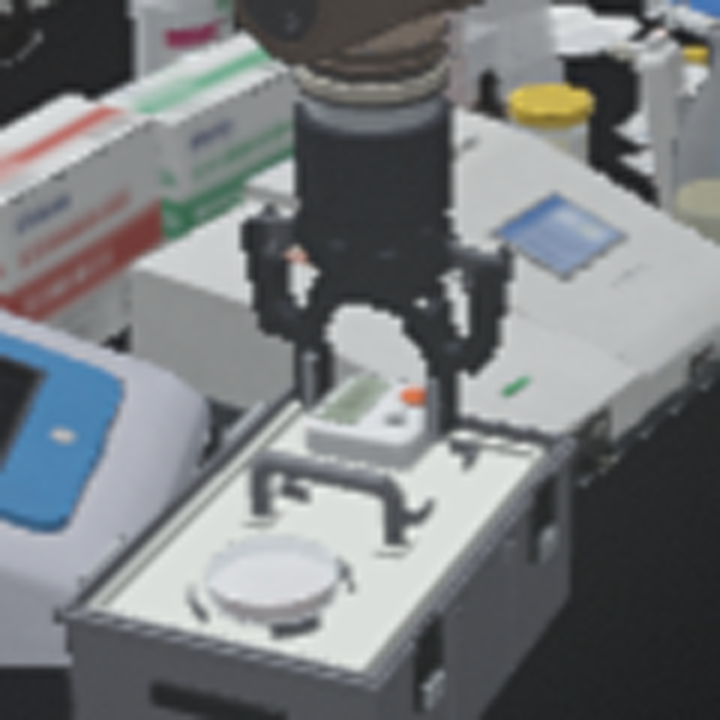

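View pics/g31t.png

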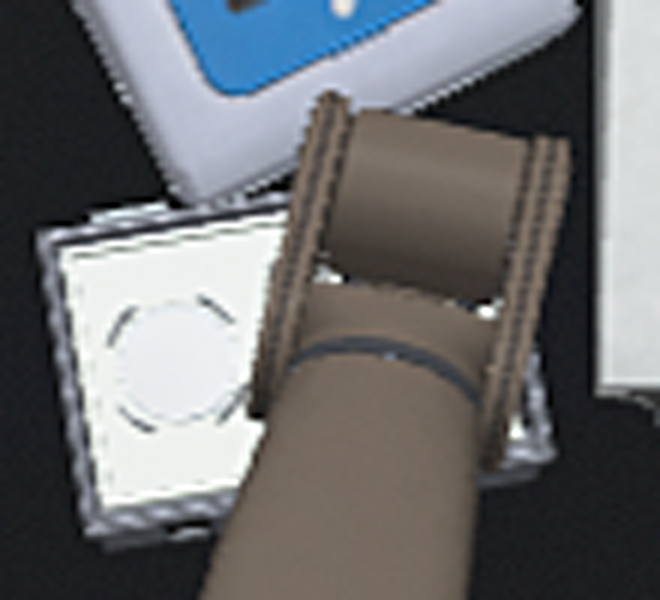

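```bash
python3 -c "
from h import *
s=cam('scene');a=np.radians(8.7);ex=np.array([np.cos(a),np.sin(a),0]);ey=np.array([-np.sin(a),np.cos(a),0])
def pr(c,X): p=proj(c,X); return (((p-[240,80])+.5)*6-.5).round(0)
T=np.array([.678,-.0565,.2858-.1749])
for dz in(0,.018):
  for sx,sy in((1,1),(-1,1),(-1,-1),(1,-1)): print('timer',dz,sx,sy,pr(s,T+ex*.030*sx+ey*.032*sy+[0,0,dz]))
# bias check: dish centre & tray corners
print('dish top',pr(s,[.6595,.0655,.101]),'handle ends',[pr(s,np.array([.668,.0045,.128])+ex*.03*k) for k in(1,-1)],'tray near corners rim',[pr(s,np.array([.669,.004,.094])+ey*.113+ex*.071*k) for k in(1,-1)])
go(.678,-.0568,.263,8.7)
crop(cam('scene'),280,130,330,170,16,'g32.png')"
```

```text
timer 0 1 1 [296. 448.]
timer 0 -1 1 [407. 471.]
timer 0 -1 -1 [457. 413.]
timer 0 1 -1 [350. 392.]
timer 0.018 1 1 [295. 416.]
timer 0.018 -1 1 [406. 438.]
timer 0.018 -1 -1 [457. 382.]
timer 0.018 1 -1 [349. 361.]
dish top [270. 565.] handle ends [array([269., 445.]), array([382., 468.])] tray near corners rim [array([ 84., 600.]), array([363., 665.])]
t 35.2 pos [ 0.6778 -0.0565  0.2858] yaw 8.7 op 0.68 F [ 0.  -0.2 -0.9] tilt [ 0.14 -0.03]
rz -0.0 then x 0.2 y 0.3 z 22.8 | rows 0.0
```

View pics/g32.png

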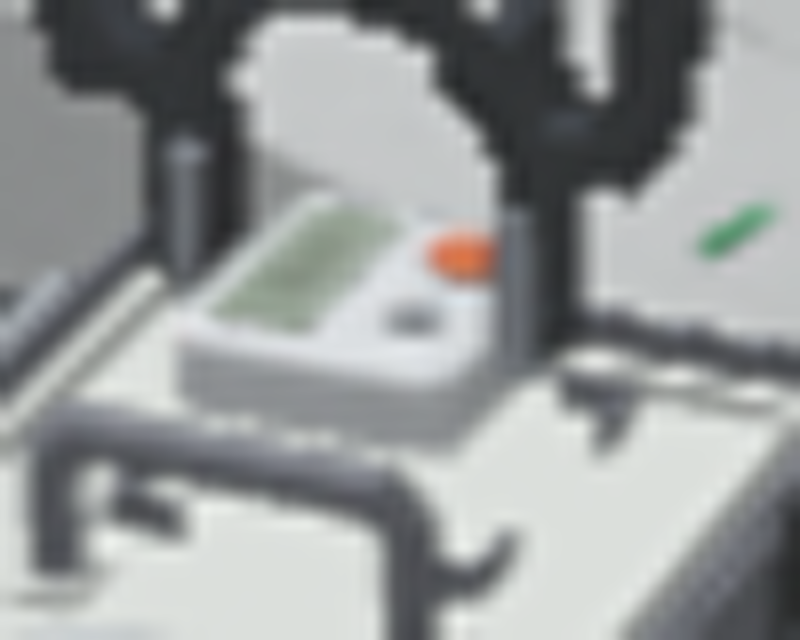

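```bash
python3 -c "
from h import *
s=cam('scene');a=np.radians(8.6);ex=np.array([np.cos(a),np.sin(a),0]);ey=np.array([-np.sin(a),np.cos(a),0])
def pr(X): p=proj(s,X); return (((p-[280,130])+.5)*16-.5).round(0)
C=np.array([.678,-.0568,.096])
for sx,sy in((-1,-1),(-1,1),(1,1)): print('seat inner corner top',sx,sy,pr(C+ex*.036*sx+ey*.036*sy), 'arm ends',pr(C+ex*.0175*sx+ey*.036*sy),pr(C+ex*.036*sx+ey*.0175*sy))
print('handle bar top',[pr(np.array([.669,.004,.128])+ex*.03*k) for k in(1,-1)])
T=np.array([.678,-.0565,.2858-.1749+.018])
for sx,sy in((1,1),(-1,1),(-1,-1),(1,-1)):print(sx,sy,pr(T+ex*.03*sx+ey*.032*sy))
print('fingers tip',[pr(np.array([.678,-.0565,.2858-.166])+ex*.03*k+ey*.011) for k in(1,-1)])
"
```

```text
seat inner corner top -1 -1 [619. 368.] arm ends [531. 350.] [581. 411.]
seat inner corner top -1 1 [468. 542.] arm ends [377. 522.] [508. 495.]
seat inner corner top 1 1 [117. 468.] arm ends [206. 486.] [160. 423.]
handle bar top [array([ 76., 384.]), array([377., 446.])]
1 1 [147. 309.]
-1 1 [443. 369.]
-1 -1 [580. 219.]
1 -1 [293. 163.]
fingers tip [array([198., 303.]), array([490., 362.])]
```

Timer may sit 1–3 mm toward −y in the jaws, so I'll bias the target by +1.5 mm in y and lower it gently.

```bash
python3 -m jog '[{"grip":1,"x":0.3,"y":-1.3,"z":4,"rx":0,"ry":0,"rz":0},{"grip":1,"x":0,"y":0,"z":4,"rx":0,"ry":0,"rz":0},{"grip":1,"x":0,"y":0,"z":4,"rx":0,"ry":0,"rz":0},{"grip":1,"x":0,"y":0,"z":0,"rx":0,"ry":0,"rz":0},{"grip":1,"x":0,"y":0,"z":0,"rx":0,"ry":0,"rz":0}]'
python3 -m jog '[{"grip":1,"x":0,"y":0,"z":3,"rx":0,"ry":0,"rz":0},{"grip":1,"x":0,"y":0,"z":3,"rx":0,"ry":0,"rz":0},{"grip":1,"x":0,"y":0,"z":0,"rx":0,"ry":0,"rz":0}]'
python3 -c "
from h import *
go(.678,-.0553,.263,8.7)
crop(cam('scene'),280,130,330,170,16,'g33.png')"
```

```text
time: 35.72
eef_pos: [0.6772, -0.0551, 0.2713]
tcp_rot: [0.997, 0.076, -0.001, -0.0]
contact_force: [-0.9, -0.9, -0.9]
opening: 0.677
time: 35.97
eef_pos: [0.6773, -0.0551, 0.2654]
tcp_rot: [0.997, 0.076, -0.001, -0.0]
contact_force: [-0.8, -0.8, -1.3]
opening: 0.676
t 35.97 pos [ 0.6773 -0.0551  0.2654] yaw 8.69 op 0.676 F [-0.8 -0.8 -1.3] tilt [-0.07  0.02]
rz -0.0 then x 0.7 y 0.3 z 2.4 | rows 0.0
```

View pics/g33.png

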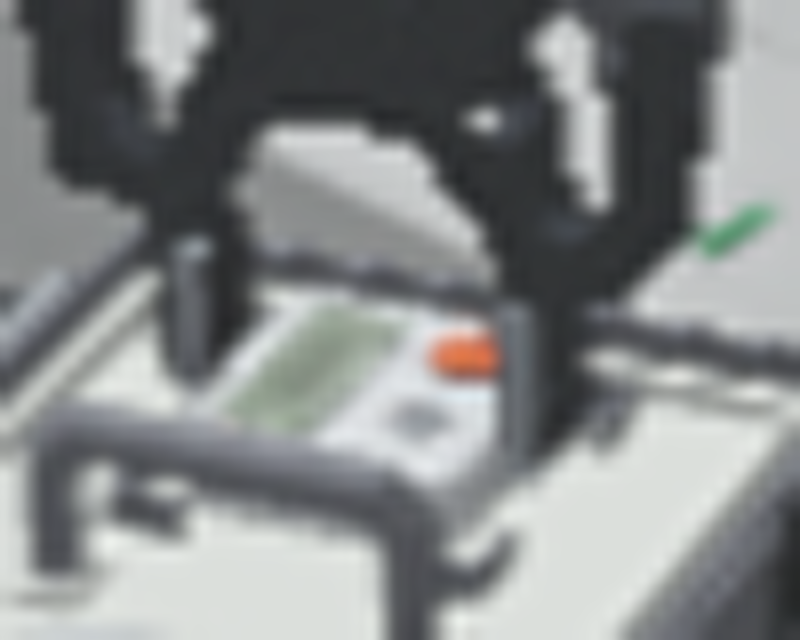

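The underside is already below the corner tops with no contact force. Last 2.5 mm, then release.

```bash
python3 -m jog '[{"grip":1,"x":0,"y":0,"z":1.5,"rx":0,"ry":0,"rz":0},{"grip":1,"x":0,"y":0,"z":1,"rx":0,"ry":0,"rz":0},{"grip":1,"x":0,"y":0,"z":0,"rx":0,"ry":0,"rz":0},{"grip":0.25,"x":0,"y":0,"z":0,"rx":0,"ry":0,"rz":0},{"grip":0.18,"x":0,"y":0,"z":0,"rx":0,"ry":0,"rz":0},{"grip":0.18,"x":0,"y":0,"z":0,"rx":0,"ry":0,"rz":0}]'
python3 -m jog '[{"grip":0.18,"x":0,"y":0,"z":-5,"rx":0,"ry":0,"rz":0},{"grip":0.18,"x":0,"y":0,"z":-15,"rx":0,"ry":0,"rz":0},{"grip":0.18,"x":0,"y":0,"z":-30,"rx":0,"ry":0,"rz":0},{"grip":0.18,"x":0,"y":0,"z":-35,"rx":0,"ry":0,"rz":0},{"grip":0.18,"x":-35,"y":0,"z":-10,"rx":0,"ry":0,"rz":0},{"grip":0.18,"x":-38,"y":10,"z":0,"rx":0,"ry":0,"rz":0},{"grip":0.18,"x":-38,"y":15,"z":0,"rx":0,"ry":0,"rz":0},{"grip":0.18,"x":-38,"y":30,"z":0,"rx":0,"ry":0,"rz":0}]'
python3 -m jog '[{"grip":0.18,"x":-10,"y":38,"z":0,"rx":0,"ry":0,"rz":0},{"grip":0.18,"x":0,"y":38,"z":0,"rx":0,"ry":0,"rz":0},{"grip":0.18,"x":0,"y":38,"z":0,"rx":0,"ry":0,"rz":0},{"grip":0.18,"x":0,"y":38,"z":0,"rx":0,"ry":0,"rz":0},{"grip":0.18,"x":0,"y":0,"z":0,"rx":0,"ry":0,"rz":0}]'
python3 -c "
from h import *
crop(cam('scene'),240,110,350,220,6,'g34.png');t=cam('top');crop(t,265,110,375,200,7,'g34t.png')
go(.678,-.0553,.263,8.7)"
```

```text
time: 36.52
eef_pos: [0.6776, -0.0551, 0.2642]
tcp_rot: [0.997, 0.076, 0.0, 0.0]
contact_force: [0.2, -0.1, 0.8]
opening: 0.822
time: 37.18
eef_pos: [0.5413, -0.126, 0.3608]
tcp_rot: [0.997, 0.077, 0.001, 0.0]
contact_force: [0.6, -0.9, 0.6]
opening: 0.817
time: 37.6
eef_pos: [0.5562, -0.2846, 0.3612]
tcp_rot: [0.997, 0.073, 0.002, 0.003]
contact_force: [0.4, 0.9, 0.5]
opening: 0.818
t 37.7 pos [ 0.5561 -0.2803  0.3602] yaw 8.54 op 0.819 F [-0.8  0.8  0.6] tilt [ 0.08 -0.04]
rz -0.2 then x 154.6 y -204.0 z 97.2 | rows 6.2
```

View pics/g34.png

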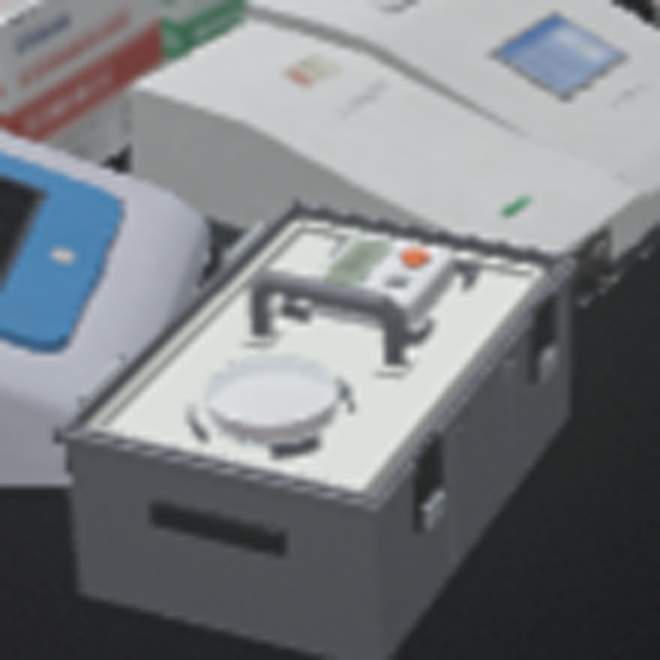

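View pics/g34t.png

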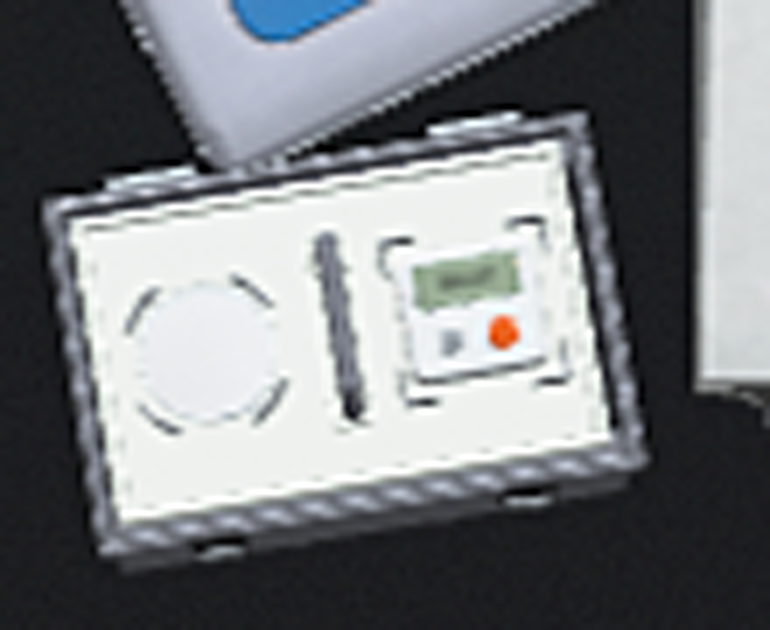

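```bash
python3 -c "
from h import *
crop(cam('scene'),280,140,330,180,16,'g35.png');crop(cam('top'),310,130,360,175,14,'g35t.png')"
```

```text
(no output)
```

View pics/g35.png

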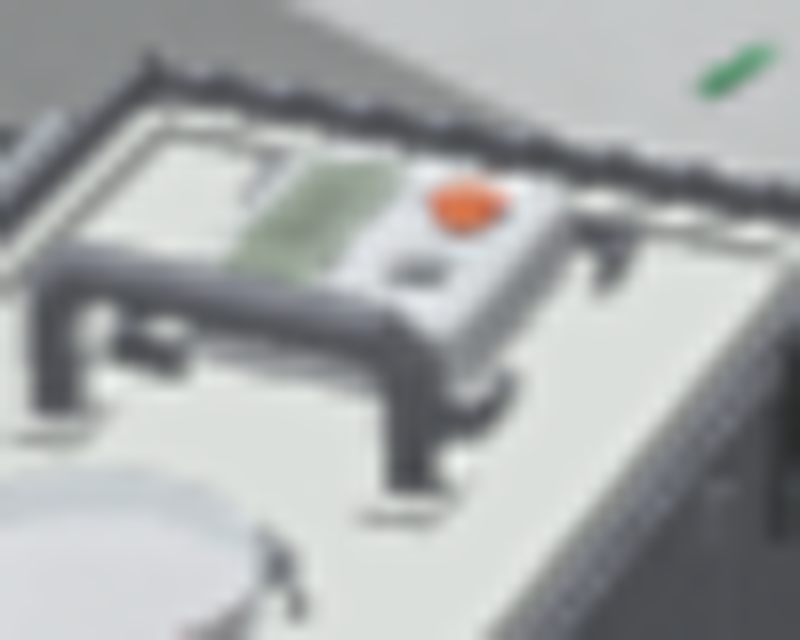

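View pics/g35t.png

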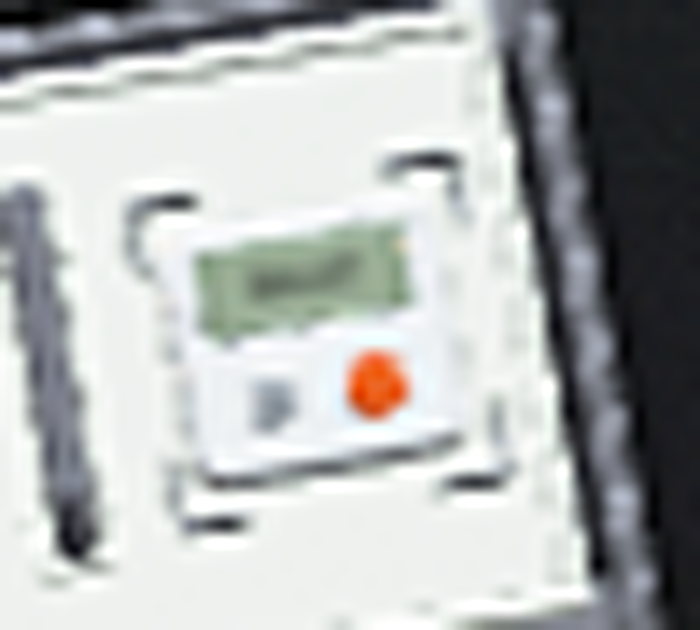

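All four corner angles show around the timer, which is flat and display up. The dish lies in its arcs, and the arm is clear. Handing in.

```bash
python3 -c "
from h import *
st=get_state();print(st['time'],st['contact_force'].round(1),abs(st['dq']).max());print(sign_off())"
```

```text
37.8 [-0.4  1.1 -0.2] 0.016924684225135714
the job is handed in; nothing more can be done
None
```

I packed the kit in the required order and handed it in at about 38 s of the 138 s allowed. Cup and carton went into their wells, the tray onto its ledges, then the dish into the round seat and the largest timer, display up, into the square seat.

**Last checks**
- **Dish and timer:** in both camera views the dish sits centred between its four arcs. The timer lies flat, with all four corner angles visible around it.
- **Tray:** it lies level inside the rim, about 2 mm from the box centre by the top camera.
- **Cup and carton:** both were upright and low in their wells before the tray covered them. The cup ended about 4 mm off its well's centre and the carton about 2 mm off. I couldn't see them again afterwards.
- **Arm:** it was clear of everything and nearly still at hand-in.

**What disagreed or went wrong**
- **Scene camera:** it read 5–10 mm toward itself compared with the top camera and the arm's own position, so I used the top camera for positions.
- **Gripper contact:** while I placed and released the cup, the gripper was pushed sideways with up to 12 N, probably by a knuckle against the box's end wall. I moved a few millimetres away from it, and the cup stayed upright.
- **Timer in the jaws:** the scene view suggested it sat 1–3 mm off, so I shifted the drop point 1.5 mm. It went in without resistance.

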